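Level a grinder spindle in its vee stand

ROBOT

A 7-joint arm with a two-finger parallel gripper is mounted at the origin on a cart in front of the work surface, level with it; the furniture and walls round the work are solid. World frame = base frame: x ahead of the robot, y to its left, z up, the work surface at z = 0. Lengths are in m, angles in rad, forces in N, time in s.
With the tool pointing down it reaches from about 0.425 to 0.975 m from the base axis. Payload 16.7 kg.
Tool frame: the origin (TCP) lies between the finger pads; the fingertips stand tcp_to_tips ahead of it and the grasp point (between the pads) lies 5 mm behind it (tcp_to_tips is the distance from the TCP to the fingertips, in m); z points along the fingers, y is the line along which they close (so a half turn about z gives the same grasp; the last joint's range is limited). The gripper opens to 85 mm and grips with 20 to 120 N. Pads are 22 mm wide; open, the fingers measure 114 mm over their backs; the gripper's body (76 mm by 85 mm) begins 54 mm behind the grasp point. The pads swing forward as they close: fully open they stand 13 mm farther back than shut.
Start: joints at [-1.325, 0.426, 0.074, 1.606, -0.034, 1.111, -0.067], TCP at [0.26, 0.623, 0.245] pointing down, gripper open.
Joint ranges: [-2.85, 2.85], [-0.5, 2.14], [-1.23, 1.37], [0.21, 2.46], [-1.02, 4.16], [0.16, 2.05], [-2.73, 2.73]. Speed limits (rad/s): [1.89, 1.89, 2.39, 2.39, 3.01, 3.01, 3.01].

INTERFACE

Orientations are given as a unit quaternion [x, y, z, w].
In Python, from cell import state, camera, close_job, tcp_to_tips gives the robot as it stands.
- The arm moves only by the tool send_rows, never from a script. Its argument "steps" is a list of rows, each an object of numbers: "wx", "wy", "wz": the turn, a rotation vector about the tool's x, y, z in degrees; "x", "y", "z": the shift along the tool's x, y, z in mm; "claw": the closure, from 0 (fully open) to 1 (shut). In form: [{"wx": .., "wy": .., "wz": .., "x": .., "y": .., "z": .., "claw": ..}, ...]. A call has 1 to 8 rows; each row is the pose to reach, as a shift and turn from the pose commanded when the call began, along the tool's axes at that moment; what a row does not reach only later rows make up. A row lasts 1/12 s, in which the tool goes at most 41.7 mm and 7.16 degrees, less where a joint would pass 70% of its speed; a pose out of reach is approached as far as the arm can. A call with a gripper value outside its range is refused whole. The fingers move at their own pace and stop on an object; "force" is the grip in N (left out, the last holds). Time passes only in rows, so rows that repeat a pose let the fingers close. It gives the time, the measured TCP pose, the force, the opening and the grip force at its end, in the units of the state.
- state(): the state, without advancing time (a new reading comes with each control period).
- camera(name): name is "scene" or "top" or "wrist"; returns a dict with "pixels" (420x560x3 uint8, red, green, blue), "fx", "fy", "cx", "cy" (pixels), "R" (3x3) and "t" (3): a world point X has camera coordinates R X + t. Camera axes: x right, y down, z forward; pixel columns grow to the right and rows downward; lengths in m; the calibration is good to about 2 mm. A picture is of the moment at which its call begins. There is no depth.
- close_job(): hands the job in; it is judged then, once.
The state is a dict: "t": time; "qpos": joint angles; "qvel": joint speeds; "joint_torque": joint torques, N m; "eef_pos": TCP position; "tcp_rot": TCP orientation; "contact_force": force on the tool from outside, world axes, zero at the start; "torque": the same for the moment, N m; "gripper_width": finger opening in m; "grasp_force": force on a finger pad.
Only numpy, scipy, OpenCV 4.12 (cv2) and the standard library are available. Lean on these libraries where they do the work, as an engineer would, in place of code of your own. Each camera call takes 0.05 s, during which the arm holds its last target. There are 200 camera calls.

TASK

Lay the grinder spindle in the two vee rests of the levelling stand, set the spirit level along the middle of it and push it down to bed its groove. Then turn the winged screw foot of the stand until the bubble lies between the two lines, and press the level firmly down on the spindle again. Finish like that, still pressing from above with the bubble between the lines, so that I can tighten the lock nut; leave the other things on the bench alone.

Things in the scene. Friction and masses are not known exactly. Their poses are not given: they have to be found in the camera images.
- spindle_mid (a point): Grinder spindle, loose on the bench: round steel body 24 mm in diameter, 130 mm long between shoulders; then at each end a 20 mm journal 26 mm long, a hexagon nut 28 mm across flats, 12 mm thick, and a short thread; 220 mm in all, ends alike, 0.6 kg. The point is on its axis half-way along (14 mm above the bench at the start); y runs along the axis.
- level_mid (a point): Spirit level, loose, upright on the bench: steel block 110 mm long, 30 wide, 36 high, 0.4 kg, flat sides, vial in a slot along its top, 90-degree groove along its sole that beds on the 24 mm spindle body. The point is its centre, half-way up; y along it, z up. Bedded, it is 23 mm above the spindle's axis.
- level_top (a point): Middle of the level's top, level with the two 7 mm wide rims beside the vial's 16 mm slot (the glass is 0.5 mm or more below them). Press here from above with 8 to 20 N, closed fingertips bridging the slot. Same axes as level_mid.
- bubble (a joint): Place of the dark 16 mm bubble along the vial, in m along the level's y: 0 in the middle, positive towards the +y end; between the two black lines within 0.003 either way. It runs to the higher end, 2 mm for each milliradian of slope, at most 24 mm, and takes about 1.5 s to settle.
- vee_mid (a point): Levelling stand, fixed: a steel bed with two vee rests on it, 156 mm apart. The point is where the spindle's middle belongs, half-way between the rests, when its journals lie in them, about 92 mm above the bench and 42 mm above the bed's top. y runs along the bed, from the screw foot to the heel where the bed is hinged.
- vee_foot (a point): Bottom of the notch of the vee rest nearer the screw foot, 78 mm from vee_mid (the other is its mirror image, set up to 0.3 mm higher or lower). A rest is 16 mm thick, its notch 90 degrees, open upward, 27 mm deep, 54 mm wide at the top. The spindle's body, between its shoulders, goes between the rests with 5 mm to spare at each end.
- wing (a point): Wing of the screw foot, beyond the -y end of the bed, 185 mm from vee_mid: upright steel plate 12 mm thick (x), 50 long (y), 24 high on a vertical screw 13 mm thick. The point is its middle, on the screw's axis, 108 mm above the bench; it does not rise or sink.
- foot_screw (a joint): Turn of the screw foot in rad, growing clockwise from above, which raises this end of the bed: 1 rad slopes the spindle by 6.4 milliradians (bubble 12.7 mm). It turns stiffly (about 0.1 N m) and stays where it is left. At the start this end is always low, by 0.7 to 2 rad of turn; the value that is level differs each time.
- bolt_mid (a point): A rusty square-head bolt 96 mm long, loose on the bench in front of the stand, not part of the job. The point is its centre.
- punch_mid (a point): A steel punch 121 mm long, loose on the bench in front of the stand, not part of the job. The point is its centre.
- shoe_mid (a point): A horseshoe 123 by 137 mm, loose at the left of the bench, not part of the job. The point is its centre.
There are look-alikes about, which are no part of the job. Leave any green look-alike of the part that bears level_mid alone.

How it is judged:
On the way, in this order (a step that is already met when the one before it is completed fails the run):
1. the spindle lies in both vee rests, let go (horizontal distance between spindle_mid and vee_mid below 0.01 m and z of spindle_mid in the frame of vee_mid between -0.003 and 0.003 m and angle between the y axis of spindle_mid and the y axis of vee_mid, either way round below 0.012 rad and contact force between the fingers and spindle below 0.3 N), for 0.2 s.
2. the level is pressed down on the middle of the spindle (horizontal distance between spindle_mid and vee_mid below 0.01 m and z of spindle_mid in the frame of vee_mid between -0.003 and 0.003 m and angle between the y axis of spindle_mid and the y axis of vee_mid, either way round below 0.012 rad and horizontal distance between level_mid and spindle_mid below 0.015 m and z of level_mid in the frame of vee_mid between 0.018 and 0.027 m and angle between the y axis of level_mid and the y axis of spindle_mid, either way round below 0.05 rad and angle between level_mid's own z axis and vertical below 0.2 rad and contact force between level and spindle above 8 N), for 0.1 s.
3. the level stands free on the spindle and the screw foot has been turned until the bubble lies between the lines (horizontal distance between spindle_mid and vee_mid below 0.01 m and z of spindle_mid in the frame of vee_mid between -0.003 and 0.003 m and angle between the y axis of spindle_mid and the y axis of vee_mid, either way round below 0.012 rad and horizontal distance between level_mid and spindle_mid below 0.015 m and z of level_mid in the frame of vee_mid between 0.018 and 0.027 m and angle between the y axis of level_mid and the y axis of spindle_mid, either way round below 0.05 rad and angle between level_mid's own z axis and vertical below 0.2 rad and value of joint bubble between -0.003 and 0.003 m and angle between spindle_mid's own y axis and vertical between 1.5683 and 1.5733 rad and contact force between the fingers and level below 0.3 N), for 0.2 s.
At the end, for the whole second after the job is handed in: Spindle in both vee rests (centre within 10 mm of its place), level upright along it within 15 mm of its middle and pressed on it from above by the fingers (over 8 N between level and spindle, its weight of 4 N included), bubble within 3 mm of the middle, screw foot not touched (all of step 2 and value of joint bubble between -0.003 and 0.003 m and angle between spindle_mid's own y axis and vertical between 1.5683 and 1.5733 rad and contact force between the fingers and level above 3 N and contact force between each of the arm, the fingers and foot_screw below 0.3 N); the arm keeps its last pose, push and grip.
It fails at once if the bolt, the punch or the horseshoe is shifted by more than 30 mm (distance of any of bolt_mid, punch_mid, shoe_mid from where it was at the start of the episode above 0.03 m).
It also fails if it takes over 72 s, if anything falls off the work surface, if the arm or the gripper's body presses on something with over 40 N, if the wrist force passes 120 N, or if a joint passes its speed limit or range.

## Working session

There is one attempt and no reset: what is moved stays moved. The work goes in short steps, Python scripts to look and compute and a tool call to move; the robot and the scene stay as the last step left them, time stands still between calls to the robot, and variables do not carry over. Pictures are saved under pics/ and viewed, at most 10 in all, crops included, and the job is handed in when it is done.

Besides the shell and the picture viewer there is one more tool, called after "Request:" as a command line: name --argument value ..., lists and objects as JSON in quotes. send_rows: Moves the arm, as the interface text tells. Its arguments: {"type":"object","properties":{"steps":{"type":"array"},"force":{"type":"number"}},"required":["steps"]}

```bash
mkdir -p pics; cat > h.py <<'E'
import numpy as np, cv2
from cell import state, camera, close_job, tcp_to_tips
from scipy.spatial.transform import Rotation as Ro
def snap(n,f):
    c=camera(n); cv2.imwrite('pics/'+f,cv2.cvtColor(c['pixels'],cv2.COLOR_RGB2BGR)); np.savez('pics/'+f+'.npz',**{k:np.array(v) for k,v in c.items()}); return c
def load(f): return dict(np.load('pics/'+f+'.npz'))
def ray(c,u,v,z):
    d=c['R'].T@np.array([(u-c['cx'])/c['fx'],(v-c['cy'])/c['fy'],1]); o=-c['R'].T@c['t']
    return o+d*(z-o[2])/d[2]
def proj(c,X):
    p=c['R']@np.array(X)+c['t']; return p[:2]/p[2]*[c['fx'],c['fy']]+[c['cx'],c['cy']]
def totool(X):
    s=state(); return Ro.from_quat(s['tcp_rot']).inv().apply(np.array(X)-s['eef_pos'])*1000
def P(): 
    s=state(); print(s['t'],np.round(s['eef_pos'],4),np.round(Ro.from_quat(s['tcp_rot']).as_matrix(),3).tolist(),np.round(s['contact_force'],1),s['gripper_width'],s['grasp_force'])
E
python3 - <<'E'
from h import *
print(tcp_to_tips);P();print(state())
a=snap('top','top0.png');b=snap('scene','scene0.png')
for c in(a,b):print(c['fx'],c['R'],c['t'], -np.array(c['R']).T@c['t'])
E
```

```text
0.014
0.0 [0.2601 0.6225 0.2446] [[-0.923, 0.386, -0.0], [0.386, 0.923, -0.001], [-0.0, -0.001, -1.0]] [0.1 1.  0.3] 0.08508728038544483 0.0
{'t': 0.0, 'qpos': array([-1.32451355,  0.42675002,  0.07385507,  1.60656908, -0.03409677,
        1.11078953, -0.06707907]), 'qvel': array([-0.00106074,  0.0003132 , -0.00130363,  0.00076843,  0.00143202,
       -0.00098175, -0.00099797]), 'joint_torque': array([ 8.83217945e-04, -9.49819565e+01,  3.76145214e+00, -4.63498950e+01,
        1.93468068e-02,  1.01795804e-02, -5.56017585e-05]), 'eef_pos': array([0.26011859, 0.62246984, 0.24461542]), 'tcp_rot': array([ 1.96608131e-01,  9.80481947e-01, -6.23750610e-04, -7.47662345e-05]), 'contact_force': array([0.11751445, 0.98873833, 0.26188129]), 'torque': array([ 0.06757727, -0.01405894,  0.02290619]), 'grasp_force': 0.0, 'gripper_width': 0.08508728038544483}
436.924738210768 [[ 2.88663259e-03 -9.99818640e-01 -1.88243198e-02]
 [-9.90546854e-01 -2.77177793e-04 -1.37174535e-01]
 [ 1.37144439e-01  1.90423432e-02 -9.90368008e-01]] [0.05485591 0.54265701 1.22373853] [0.36953991 0.03169353 1.28742284]
389.33175219420554 [[ 0.86902279 -0.49442207 -0.01860658]
 [-0.32423263 -0.54067662 -0.77623579]
 [ 0.37372796  0.68059946 -0.63016807]] [-0.43391841  0.28575502  1.02243602] [ 0.08762316 -0.75590718  0.85804607]
```

View pics/top0.png

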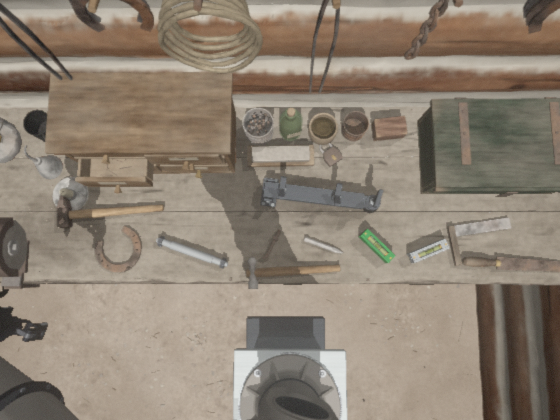

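View pics/scene0.png

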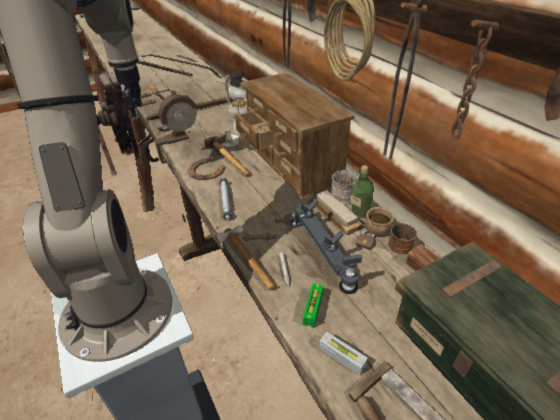

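```bash
python3 - <<'E'
from h import *
a=cv2.imread('pics/top0.png');b=cv2.imread('pics/scene0.png')
def crop(im,u,v,w,h,s):return cv2.resize(im[v:v+h,u:u+w],None,fx=s,fy=s,interpolation=cv2.INTER_CUBIC)
A=crop(a,250,160,150,60,5)[:, :750]; 
B=np.hstack([crop(a,145,220,95,60,4),crop(a,350,215,92,60,4)])
o=np.zeros((540,800,3),np.uint8);o[:300,:750]=A;o[300:,:B.shape[1]]=B
cv2.imwrite('pics/crop0.png',o)
c=load('top0.png')
for n,u,v,z in[('spA',158,239,.014),('spB',227,264,.014),('lev',428,249,.036),('grn',377,245,.036),('wing',377,200,.11),('heel',270,195,.05)]:print(n,ray(c,u,v,z).round(3))
E
```

```text
spA [0.465 0.383 0.014]
spB [0.392 0.18  0.014]
lev [ 0.436 -0.394  0.036]
grn [ 0.447 -0.25   0.036]
wing [ 0.565 -0.237  0.11 ]
heel [0.589 0.055 0.05 ]
```

View pics/crop0.png

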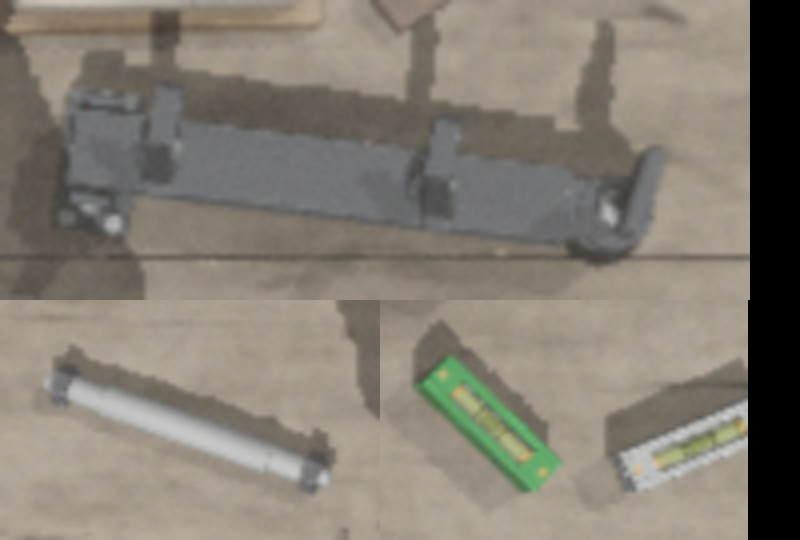

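```bash
cat >> h.py <<'E'
def go(X,yaw):  # yaw (deg, mod 180) of tool x axis in world, tool down
    s=state(); R=Ro.from_quat(s['tcp_rot']); a=np.radians(yaw)
    best=None
    for k in(0,np.pi):
        x=np.array([np.cos(a+k),np.sin(a+k),0]);z=np.array([0,0,-1.]);T=Ro.from_matrix(np.array([x,np.cross(z,x),z]).T)
        r=np.degrees((R.inv()*T).as_rotvec())
        if best is None or np.linalg.norm(r)<np.linalg.norm(best):best=r
    d=R.inv().apply(np.array(X)-s['eef_pos'])*1000
    print('shift',d.round(1),'turn',best.round(2),'rows',np.linalg.norm(d)/41.7,np.linalg.norm(best)/7.16)
def ang(p,q): return np.degrees(np.arctan2(q[1]-p[1],q[0]-p[0]))
E
python3 - <<'E'
from h import *
c=load('top0.png')
A=ray(c,227,265,.014);B=ray(c,156.2,240.7,.014);print('spin',A,B,np.linalg.norm(A-B),(A+B)/2,ang(A,B))
F=ray(c,338.2,193.3,.105);H=ray(c,282.8,186.5,.105);print('vee',F,H,np.linalg.norm(F-H),(F+H)/2,ang(F,H))
W=ray(c,379.7,199.7,.12);print('wing',W,np.linalg.norm(W-(F+H)/2))
L1=ray(c,409.5,257,.036);L2=ray(c,447,242,.036);print('lev',L1,L2,ang(L2,L1))
m=(A+B)/2;m[2]=.14;go(m,ang(A,B))
E
```

```text
spin [0.38959744 0.17955984 0.014     ] [0.45974733 0.38859558 0.014     ] 0.22049251899697914 [0.42467239 0.28407771 0.014     ] 71.44886393403762
vee [ 0.58400036 -0.13315541  0.105     ] [0.60308939 0.01857501 0.105     ] 0.15292649121795543 [ 0.59354487 -0.0572902   0.105     ] 82.82935735912608
wing [ 0.5637055  -0.24227513  0.12      ] 0.18797556576702576
lev [ 0.41309728 -0.34087056  0.036     ] [ 0.45577631 -0.448585    0.036     ] 111.6146504072191
shift [-282.3 -248.7  105. ] turn [-5.000e-02  6.000e-02  8.587e+01] rows 9.365965240213747 11.993486080581695
```

Request:
send_rows --steps '[{"x": -282,"y": -249,"z": 60,"wz": 86,"claw": 0.3},{"x": -282,"y": -249,"z": 60,"wz": 86,"claw": 0.3},{"x": -282,"y": -249,"z": 60,"wz": 86,"claw": 0.3},{"x": -282,"y": -249,"z": 60,"wz": 86,"claw": 0.3},{"x": -282,"y": -249,"z": 60,"wz": 86,"claw": 0.3},{"x": -282,"y": -249,"z": 60,"wz": 86,"claw": 0.3},{"x": -282,"y": -249,"z": 60,"wz": 86,"claw": 0.3},{"x": -282,"y": -249,"z": 60,"wz": 86,"claw": 0.3}]'

```text
$.steps[0]: bad value
```

```bash
python3 - <<'E'
from h import *
P();go([.4247,.2841,.16],71.4);print(state()['qpos'])
E
```

```text
0.1 [0.2601 0.6225 0.2447] [[-0.923, 0.386, -0.0], [0.386, 0.923, -0.001], [-0.0, -0.001, -1.0]] [ 0.2 -0.5  0.4] 0.08537215930287322 0.0
shift [-282.3 -248.7   85. ] turn [-5.000e-02  6.000e-02  8.592e+01] rows 9.248788754549135 12.000310649735756
[-1.32449407  0.42668968  0.07386749  1.60653249 -0.03409836  1.1108286
 -0.06705621]
```

Request:
send_rows --steps '[{"wx": 0,"wy": 0,"x": -282,"y": -249,"z": 60,"wz": 86,"claw": 0.3},{"wx": 0,"wy": 0,"x": -282,"y": -249,"z": 60,"wz": 86,"claw": 0.3},{"wx": 0,"wy": 0,"x": -282,"y": -249,"z": 60,"wz": 86,"claw": 0.3},{"wx": 0,"wy": 0,"x": -282,"y": -249,"z": 60,"wz": 86,"claw": 0.3},{"wx": 0,"wy": 0,"x": -282,"y": -249,"z": 60,"wz": 86,"claw": 0.3},{"wx": 0,"wy": 0,"x": -282,"y": -249,"z": 60,"wz": 86,"claw": 0.3},{"wx": 0,"wy": 0,"x": -282,"y": -249,"z": 60,"wz": 86,"claw": 0.3},{"wx": 0,"wy": 0,"x": -282,"y": -249,"z": 60,"wz": 86,"claw": 0.3}]'

```text
t: 0.77
eef_pos: [0.4042, 0.3246, 0.1925]
tcp_rot: [0.645, 0.764, -0.0, -0.0]
contact_force: [-0.1, 0.7, 0.2]
gripper_width: 0.0596
grasp_force: 0.0
```

```bash
python3 - <<'E'
from h import *
P();go([.4247,.2841,.16],71.4);print(state()['qpos'])
E
```

```text
0.7667 [0.4042 0.3246 0.1925] [[-0.168, 0.986, -0.0], [0.986, 0.168, 0.0], [0.0, -0.0, -1.0]] [-0.1  0.7  0.2] 0.05964429637321221 0.0
shift [-43.4  13.4  32.5] turn [-1.000e-02 -1.000e-02  2.828e+01] rows 1.339369548791762 3.9495053333449794
[-1.11134788  0.23686836  0.36065484  2.02510136 -0.10639262  0.89715238
 -0.52449548]
```

Request:
send_rows --steps '[{"wx": 0,"wy": 0,"x": -43,"y": 13,"z": 32,"wz": 28.3,"claw": 0.3},{"wx": 0,"wy": 0,"x": -43,"y": 13,"z": 32,"wz": 28.3,"claw": 0.3},{"wx": 0,"wy": 0,"x": -43,"y": 13,"z": 32,"wz": 28.3,"claw": 0.3},{"wx": 0,"wy": 0,"x": -43,"y": 13,"z": 32,"wz": 28.3,"claw": 0.3},{"wx": 0,"wy": 0,"x": -43,"y": 13,"z": 32,"wz": 28.3,"claw": 0.3}]'

```text
t: 1.18
eef_pos: [0.4241, 0.2861, 0.1605]
tcp_rot: [0.812, 0.583, -0.0, 0.0]
contact_force: [0.8, -0.8, 0.1]
gripper_width: 0.0598
grasp_force: 0.0
```

```bash
python3 - <<'E'
from h import *
P();c=snap('wrist','w1.png');go([.4247,.2841,.017],71.4)
print(c['fx'],-np.array(c['R']).T@c['t'],proj(c,[.4247,.2841,.014]),proj(c,[.3896,.1796,.014]),proj(c,[.4597,.3886,.014]))
E
```

```text
1.1833 [0.4241 0.2861 0.1605] [[0.32, 0.947, -0.0], [0.947, -0.32, -0.001], [-0.001, -0.0, -1.0]] [ 0.8 -0.8  0.1] 0.05984289099835065 0.0
shift [ -2.    1.4 143.6] turn [-0.    0.03  0.43] rows 3.444608673102446 0.05969140431426357
341.8797984688048 [0.44569223 0.349419   0.28876082] [290.06736524 201.03505896] [290.20886325 318.06492668] [289.76530982  56.88093162]
```

View pics/w1.png

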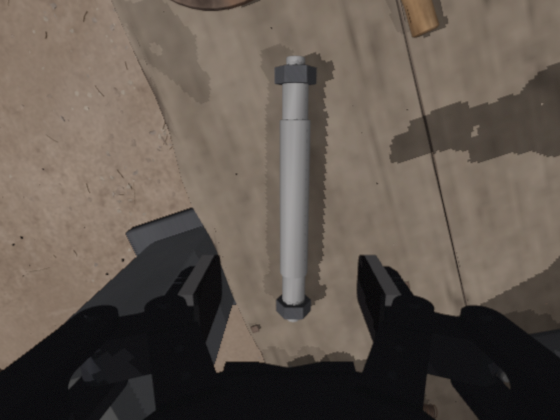

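```bash
python3 - <<'E'
from h import *
c=load('w1.png')
A=ray(c,292.5,320,.014);B=ray(c,295.3,57,.014);m=(A+B)/2;print(A,B,m,ang(A,B))
m[2]=.016;go(m,ang(A,B))
E
```

```text
[0.39094362 0.1770173  0.014     ] [0.46356437 0.3872069  0.014     ] [0.42725399 0.2821121  0.014     ] 70.9399096925871
shift [ -3.1   4.4 144.6] turn [-0.    0.03  0.89] rows 3.470516191443669 0.1238610563581507
```

Request:
send_rows --steps '[{"wx": 0,"wy": 0,"x": -3,"y": 4,"z": 60,"wz": 0.9,"claw": 0.3},{"wx": 0,"wy": 0,"x": -3,"y": 4,"z": 90,"wz": 0.9,"claw": 0.3},{"wx": 0,"wy": 0,"x": -3,"y": 4,"z": 115,"wz": 0.9,"claw": 0.3},{"wx": 0,"wy": 0,"x": -3,"y": 4,"z": 135,"wz": 0.9,"claw": 0.3},{"wx": 0,"wy": 0,"x": -3,"y": 4,"z": 144,"wz": 0.9,"claw": 0.3},{"wx": 0,"wy": 0,"x": -3,"y": 4,"z": 144,"wz": 0.9,"claw": 0.3}]'

```text
t: 1.73
eef_pos: [0.4262, 0.2818, 0.0153]
tcp_rot: [0.814, 0.581, -0.002, 0.0]
contact_force: [-0.6, -0.8, 0.3]
gripper_width: 0.0598
grasp_force: 0.0
```

Request:
send_rows --steps '[{"wx": 0,"wy": 0,"x": 0,"y": 0,"z": 0,"wz": 0,"claw": 1},{"wx": 0,"wy": 0,"x": 0,"y": 0,"z": 0,"wz": 0,"claw": 1},{"wx": 0,"wy": 0,"x": 0,"y": 0,"z": 0,"wz": 0,"claw": 1},{"wx": 0,"wy": 0,"x": 0,"y": 0,"z": 0,"wz": 0,"claw": 1},{"wx": 0,"wy": 0,"x": 0,"y": 0,"z": 0,"wz": 0,"claw": 1},{"wx": 0,"wy": 0,"x": 0,"y": 0,"z": 0,"wz": 0,"claw": 1}]' --force 80

```text
t: 2.23
eef_pos: [0.4277, 0.2832, 0.0185]
tcp_rot: [0.815, 0.58, 0.001, -0.0]
contact_force: [-3.4, -1.7, 16.6]
gripper_width: 0.0218
grasp_force: 77.7
```

```bash
python3 - <<'E'
from h import *
P()
E
```

```text
2.2333 [0.4277 0.2832 0.0185] [[0.328, 0.945, 0.001], [0.945, -0.328, 0.002], [0.002, 0.001, -1.0]] [-3.4 -1.7 16.6] 0.02180275985207044 77.7009916305542
```

Request:
send_rows --steps '[{"wx": 0,"wy": 0,"x": 0,"y": 0,"z": -20,"wz": 0,"claw": 1},{"wx": 0,"wy": 0,"x": 0,"y": 0,"z": -50,"wz": 0,"claw": 1},{"wx": 0,"wy": 0,"x": 0,"y": 0,"z": -90,"wz": 0,"claw": 1},{"wx": 0,"wy": 0,"x": 0,"y": 0,"z": -130,"wz": 0,"claw": 1},{"wx": 0,"wy": 0,"x": 0,"y": 0,"z": -165,"wz": 0,"claw": 1},{"wx": 0,"wy": 0,"x": 0,"y": 0,"z": -180,"wz": 0,"claw": 1},{"wx": 0,"wy": 0,"x": 0,"y": 0,"z": -180,"wz": 0,"claw": 1}]'

```text
t: 2.82
eef_pos: [0.4282, 0.2835, 0.2009]
tcp_rot: [0.815, 0.58, 0.003, -0.001]
contact_force: [1.1, 0.9, -7.9]
gripper_width: 0.0214
grasp_force: 81.9
```

```bash
python3 - <<'E'
from h import *
P();c=snap('wrist','w2.png')
s=state();R=Ro.from_quat(s['tcp_rot'])
for d in(-.11,0,.11):
  print([proj(c,s['eef_pos']+R.apply([d,0,z])) for z in(0,-.005,.005)])
go([.5935,-.0573,.2],82.8)
E
```

```text
2.8167 [0.4282 0.2835 0.2009] [[0.328, 0.945, 0.004], [0.945, -0.328, 0.006], [0.006, 0.002, -1.0]] [ 1.1  0.9 -7.9] 0.0214194548412604 81.9142234325409
[array([287.18078718, 479.21962734]), array([287.14867093, 489.62046779]), array([287.21116208, 469.38272631])]
[array([286.68729334, 281.67090695]), array([286.63139491, 287.3960892 ]), array([286.73957049, 276.31661972])]
[array([285.94500104, -15.4734157 ]), array([285.84192148, -21.24140377]), array([286.03978717, -10.16950021])]
shift [-267.1  268.6   -2.4] turn [  0.06  -0.21 -11.93] rows 9.084145900303536 1.6658456983693382
```

View pics/w2.png

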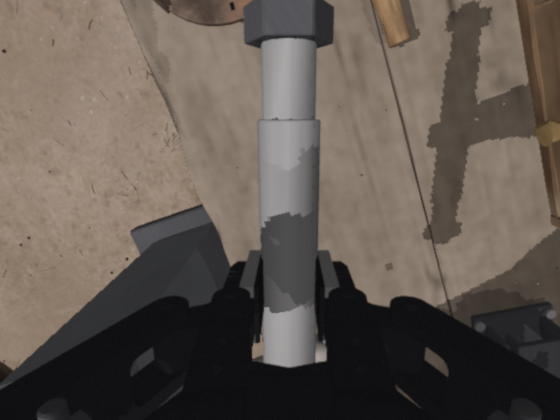

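```bash
python3 - <<'E'
from h import *
c=load('w2.png');s=state();R=Ro.from_quat(s['tcp_rot'])
print(c['R'])
for dz in(-.008,-.004,0,.004):
  z=.2009+dz
  f=lambda u,v:R.inv().apply(ray(c,u,v,z)-s['eef_pos'])*1000
  print(dz,f(259,121).round(1),f(320,121).round(1),f(245,38).round(1),f(333,38).round(1),f(262,66).round(1),f(316,66).round(1))
E
```

```text
[[ 0.94460337 -0.32820646  0.00223311]
 [-0.31746075 -0.91190679  0.26008591]
 [-0.08332549 -0.24638695 -0.9655829 ]]
-0.008 [ 65.5 -10.6   5.7] [65.5 13.   5.7] [ 94.8 -15.    5.8] [94.8 17.1  5.9] [85.3 -9.   5.8] [85.3 11.1  5.8]
-0.004 [ 65.5 -10.3   1.7] [65.5 12.7  1.7] [ 94.  -14.6   1.8] [94.  16.6  1.8] [84.7 -8.7  1.8] [84.7 10.8  1.8]
0 [65.6 -9.9 -2.3] [65.6 12.3 -2.3] [ 93.2 -14.1  -2.2] [93.2 16.1 -2.2] [84.2 -8.4 -2.2] [84.2 10.5 -2.2]
0.004 [65.6 -9.6 -6.3] [65.6 11.9 -6.3] [ 92.4 -13.6  -6.2] [92.4 15.7 -6.2] [83.7 -8.2 -6.2] [83.7 10.2 -6.2]
```

Request:
send_rows --steps '[{"wx": 0,"wy": 0,"x": -267,"y": 268,"z": 0,"wz": -12,"claw": 1},{"wx": 0,"wy": 0,"x": -267,"y": 268,"z": 0,"wz": -12,"claw": 1},{"wx": 0,"wy": 0,"x": -267,"y": 268,"z": 0,"wz": -12,"claw": 1},{"wx": 0,"wy": 0,"x": -267,"y": 268,"z": 0,"wz": -12,"claw": 1},{"wx": 0,"wy": 0,"x": -267,"y": 268,"z": 0,"wz": -12,"claw": 1},{"wx": 0,"wy": 0,"x": -267,"y": 268,"z": 0,"wz": -12,"claw": 1},{"wx": 0,"wy": 0,"x": -267,"y": 268,"z": 0,"wz": -12,"claw": 1},{"wx": 0,"wy": 0,"x": -267,"y": 268,"z": 0,"wz": -12,"claw": 1}]'

```text
t: 3.53
eef_pos: [0.569, -0.0128, 0.1948]
tcp_rot: [0.75, 0.662, -0.001, -0.001]
contact_force: [1.5, 1.2, -6.7]
gripper_width: 0.021
grasp_force: 81.7
```

Request:
send_rows --steps '[{"wx": 0,"wy": 0,"x": -25,"y": 25,"z": 0,"wz": 0,"claw": 1},{"wx": 0,"wy": 0,"x": -25,"y": 25,"z": 0,"wz": 0,"claw": 1}]'

```text
t: 3.7
eef_pos: [0.593, -0.0461, 0.1951]
tcp_rot: [0.752, 0.659, -0.001, 0.001]
contact_force: [-1.6, -0.0, -5.9]
gripper_width: 0.0208
grasp_force: 82.0
```

```bash
python3 - <<'E'
from h import *
P();c=snap('wrist','w3.png');go([.5935,-.0573,.2],82.8)
E
```

```text
3.7 [ 0.593  -0.0461  0.1951] [[0.132, 0.991, -0.0], [0.991, -0.132, -0.004], [-0.004, 0.0, -1.0]] [-1.6 -0.  -5.9] 0.020797695866331806 82.01244950294495
shift [-13.9   3.9  -5.3] turn [-0.1   0.16 -0.27] rows 0.3699717519702604 0.04683866266116584
```

View pics/w3.png

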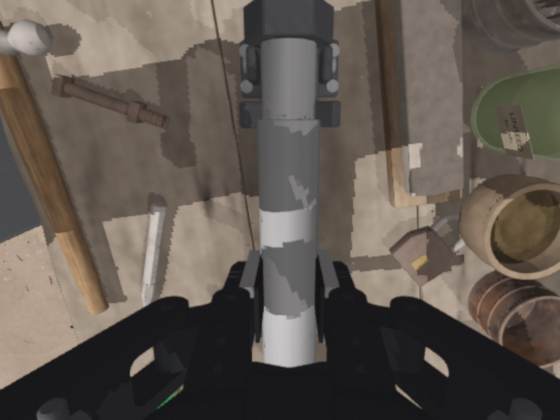

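```bash
python3 - <<'E'
from h import *
c=load('w3.png');s=state();R=Ro.from_quat(s['tcp_rot'])
a,b=ray(c,241.5,114,.105),ray(c,340,113.5,.105);h=(a+b)/2
print(a,b,h,np.linalg.norm(a-b), ang(a,b),R.inv().apply(h-s['eef_pos'])*1000)
for y in(78,75.4,82):
  t=np.radians(82.8);print(h-np.array([np.cos(t),np.sin(t),0])*.078);break
m=h-np.array([np.cos(t),np.sin(t),0])*.078;m[2]=.13;go(m,82.8)
E
```

```text
[0.57305478 0.0243767  0.105     ] [0.63309806 0.01668812 0.105     ] [0.60307642 0.02053241 0.105     ] 0.06053353646784012 -7.297054265373668 [64.74085641  3.41793434 89.44036388]
[ 0.59330043 -0.05685254  0.105     ]
shift [-13.3   3.7  64.7] turn [-0.1   0.16 -0.27] rows 1.5857900207477458 0.04683866266116584
```

Request:
send_rows --steps '[{"wx": 0,"wy": 0,"x": -13,"y": 3,"z": 0,"wz": -0.2,"claw": 1},{"wx": 0,"wy": 0,"x": -13,"y": 3,"z": 30,"wz": -0.2,"claw": 1},{"wx": 0,"wy": 0,"x": -13,"y": 3,"z": 60,"wz": -0.2,"claw": 1},{"wx": 0,"wy": 0,"x": -13,"y": 3,"z": 80,"wz": -0.2,"claw": 1},{"wx": 0,"wy": 0,"x": -13,"y": 3,"z": 88,"wz": -0.2,"claw": 1},{"wx": 0,"wy": 0,"x": -13,"y": 3,"z": 90,"wz": -0.2,"claw": 1},{"wx": 0,"wy": 0,"x": -13,"y": 3,"z": 90,"wz": -0.2,"claw": 1}]'

```text
t: 4.33
eef_pos: [0.5922, -0.052, 0.1062]
tcp_rot: [0.749, 0.663, -0.001, -0.0]
contact_force: [0.3, -1.1, -6.0]
gripper_width: 0.0212
grasp_force: 81.8
```

Request:
send_rows --steps '[{"wx": 0,"wy": 0,"x": 0,"y": 0,"z": 2,"wz": 0,"claw": 1},{"wx": 0,"wy": 0,"x": 0,"y": 0,"z": 2,"wz": 0,"claw": 1}]'

```text
t: 4.5
eef_pos: [0.5933, -0.0518, 0.1056]
tcp_rot: [0.749, 0.663, 0.001, 0.0]
contact_force: [-0.2, 0.1, -6.2]
gripper_width: 0.0209
grasp_force: 81.8
```

```bash
python3 - <<'E'
from h import *
P()
E
```

```text
4.5 [ 0.5933 -0.0518  0.1056] [[0.121, 0.993, 0.001], [0.993, -0.121, 0.0], [0.0, 0.001, -1.0]] [-0.2  0.1 -6.2] 0.020923861279365154 81.8215799331665
```

Request:
send_rows --steps '[{"wx": 0,"wy": 0,"x": -5,"y": 0,"z": 0,"wz": 0,"claw": 1},{"wx": 0,"wy": 0,"x": -5,"y": 0,"z": 2,"wz": 0,"claw": 1},{"wx": 0,"wy": 0,"x": -5,"y": 0,"z": 2,"wz": 0,"claw": 1}]'

```text
t: 4.75
eef_pos: [0.5921, -0.0574, 0.103]
tcp_rot: [0.749, 0.663, 0.0, 0.0]
contact_force: [-0.5, 0.9, -7.2]
gripper_width: 0.0214
grasp_force: 81.8
```

Request:
send_rows --steps '[{"wx": 0,"wy": 0,"x": 0,"y": 0,"z": 2,"wz": 0,"claw": 1},{"wx": 0,"wy": 0,"x": 0,"y": 0,"z": 2,"wz": 0,"claw": 1}]'

```text
t: 4.92
eef_pos: [0.5921, -0.0569, 0.1006]
tcp_rot: [0.749, 0.663, -0.0, -0.0]
contact_force: [-1.1, -1.2, -7.3]
gripper_width: 0.0211
grasp_force: 81.8
```

Request:
send_rows --steps '[{"wx": 0,"wy": 0,"x": 0,"y": 0,"z": 2,"wz": 0,"claw": 1},{"wx": 0,"wy": 0,"x": 0,"y": 0,"z": 2,"wz": 0,"claw": 1}]'

```text
t: 5.08
eef_pos: [0.592, -0.0569, 0.0985]
tcp_rot: [0.749, 0.663, -0.0, -0.0]
contact_force: [-0.6, 0.2, -7.7]
gripper_width: 0.0211
grasp_force: 81.8
```

Request:
send_rows --steps '[{"wx": 0,"wy": 0,"x": 0,"y": 0,"z": 2,"wz": 0,"claw": 1},{"wx": 0,"wy": 0,"x": 0,"y": 0,"z": 2,"wz": 0,"claw": 1}]'

```text
t: 5.25
eef_pos: [0.5923, -0.0571, 0.0966]
tcp_rot: [0.749, 0.663, 0.0, 0.0]
contact_force: [0.7, 0.1, -6.3]
gripper_width: 0.0214
grasp_force: 82.0
```

Request:
send_rows --steps '[{"wx": 0,"wy": 0,"x": 0,"y": 0,"z": 1,"wz": 0,"claw": 1},{"wx": 0,"wy": 0,"x": 0,"y": 0,"z": 1,"wz": 0,"claw": 1}]'

```text
t: 5.42
eef_pos: [0.5926, -0.0571, 0.096]
tcp_rot: [0.749, 0.663, 0.0, 0.0]
contact_force: [2.9, 0.1, -4.7]
gripper_width: 0.0213
grasp_force: 82.7
```

Request:
send_rows --steps '[{"wx": 0,"wy": 0,"x": 0,"y": 1,"z": 1,"wz": 0,"claw": 1},{"wx": 0,"wy": 0,"x": 0,"y": 1,"z": 1,"wz": 0,"claw": 1}]'

```text
t: 5.58
eef_pos: [0.593, -0.0571, 0.0957]
tcp_rot: [0.749, 0.663, 0.0, -0.0]
contact_force: [-8.4, 1.9, 14.9]
gripper_width: 0.0215
grasp_force: 84.9
```

Request:
send_rows --steps '[{"wx": 0,"wy": 0,"x": 0,"y": 0,"z": 0,"wz": 0,"claw": 0.65},{"wx": 0,"wy": 0,"x": 0,"y": 0,"z": 0,"wz": 0,"claw": 0.5},{"wx": 0,"wy": 0,"x": 0,"y": 0,"z": 0,"wz": 0,"claw": 0.4},{"wx": 0,"wy": 0,"x": 0,"y": 0,"z": 0,"wz": 0,"claw": 0.2},{"wx": 0,"wy": 0,"x": 0,"y": 0,"z": 0,"wz": 0,"claw": 0.2}]'

```text
t: 6.0
eef_pos: [0.5932, -0.0572, 0.0948]
tcp_rot: [0.749, 0.663, 0.0, 0.0]
contact_force: [-0.6, -0.2, 0.5]
gripper_width: 0.0682
grasp_force: 0.0
```

Request:
send_rows --steps '[{"wx": 0,"wy": 0,"x": 0,"y": 0,"z": -30,"wz": 0,"claw": 0.2},{"wx": 0,"wy": 0,"x": 0,"y": 0,"z": -70,"wz": 0,"claw": 0.2},{"wx": 0,"wy": 0,"x": 0,"y": 0,"z": -110,"wz": 0,"claw": 0.2},{"wx": 0,"wy": 0,"x": -40,"y": 0,"z": -130,"wz": 0,"claw": 0.2},{"wx": 0,"wy": 0,"x": -80,"y": 0,"z": -140,"wz": 0,"claw": 0.2},{"wx": 0,"wy": 0,"x": -80,"y": 0,"z": -140,"wz": 0,"claw": 0.2}]'

```text
t: 6.5
eef_pos: [0.5828, -0.1441, 0.2382]
tcp_rot: [0.751, 0.66, 0.001, 0.002]
contact_force: [-0.8, -1.7, -0.7]
gripper_width: 0.0681
grasp_force: 0.0
```

```bash
python3 - <<'E'
from h import *
P();c=snap('wrist','w4.png');d=snap('top','top4.png')
L=[.4345,-.3947,.2];go(L,111.6)
print(state()['qpos'])
im=cv2.imread('pics/top4.png')[160:220,250:400];w=cv2.imread('pics/w4.png')
o=np.zeros((600,760,3),np.uint8);o[:420,:560]=w;o[420:600,:450]=cv2.resize(im,None,fx=3,fy=3,interpolation=cv2.INTER_CUBIC)
cv2.imwrite('pics/v4.png',o)
E
```

```text
6.5 [ 0.5828 -0.1441  0.2382] [[0.128, 0.992, 0.004], [0.992, -0.128, -0.003], [-0.002, 0.005, -1.0]] [-0.8 -1.7 -0.7] 0.06809754478598998 0.0
shift [-272.5 -115.5   35.4] turn [  0.07   0.03 -28.78] rows 7.148461684086705 4.02014884073243
[-0.37755085  0.3608616   0.64289651  1.82042447 -0.24800197  1.04013302
  0.23550127]
```

View pics/v4.png

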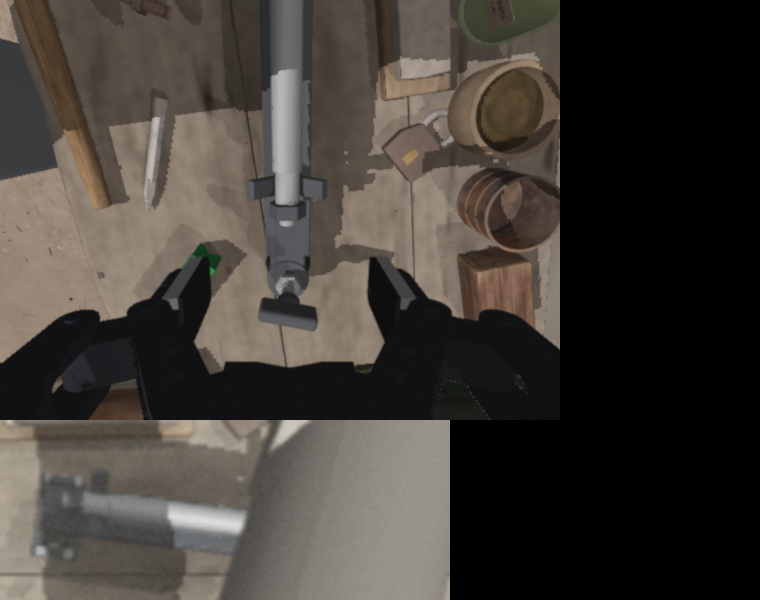

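Request:
send_rows --steps '[{"wx": 0,"wy": 0,"x": -272,"y": -115,"z": 40,"wz": -28.8,"claw": 0.2},{"wx": 0,"wy": 0,"x": -272,"y": -115,"z": 40,"wz": -28.8,"claw": 0.2},{"wx": 0,"wy": 0,"x": -272,"y": -115,"z": 40,"wz": -28.8,"claw": 0.2},{"wx": 0,"wy": 0,"x": -272,"y": -115,"z": 40,"wz": -28.8,"claw": 0.2},{"wx": 0,"wy": 0,"x": -272,"y": -115,"z": 40,"wz": -28.8,"claw": 0.2},{"wx": 0,"wy": 0,"x": -272,"y": -115,"z": 40,"wz": -28.8,"claw": 0.2},{"wx": 0,"wy": 0,"x": -272,"y": -115,"z": 40,"wz": -28.8,"claw": 0.2},{"wx": 0,"wy": 0,"x": -272,"y": -115,"z": 40,"wz": -28.8,"claw": 0.2}]'

```text
t: 7.27
eef_pos: [0.4327, -0.3962, 0.1939]
tcp_rot: [0.562, 0.827, -0.001, -0.001]
contact_force: [-0.5, 0.1, -0.5]
gripper_width: 0.0682
grasp_force: 0.0
```

```bash
python3 - <<'E'
from h import *
P();c=snap('wrist','w5.png');go([.4345,-.3947,.1],111.6);print(state()['qpos'])
print(proj(c,[.4345,-.3947,.036]))
c=load('w4.png')
p=[ray(c,u,v,.12) for u,v in((265,298),(317,307),(316,322),(260,315))];q=sum(p)/4;print(q,ang((p[0]+p[3])/2,(p[1]+p[2])/2),[np.linalg.norm(p[i]-p[i-1]).round(4) for i in range(4)])
E
```

```text
7.2667 [ 0.4327 -0.3962  0.1939] [[-0.368, 0.93, -0.002], [0.93, 0.368, -0.001], [-0.0, -0.002, -1.0]] [-0.5  0.1 -0.5] 0.06816454899197749 0.0
shift [ 1.3  3.4 93.8] turn [-0.14  0.01 -0.11] rows 2.250160082166679 0.025089758191571374
[ 0.16082065  0.38267594  0.59844767  1.88570765 -0.25834777  0.95187242
  1.25229017]
[292.17074865 195.27126931]
[ 0.57285879 -0.23035128  0.12      ] -17.03556792897025 [np.float64(0.0161), np.float64(0.0429), np.float64(0.0139), np.float64(0.0464)]
```

View pics/w5.png

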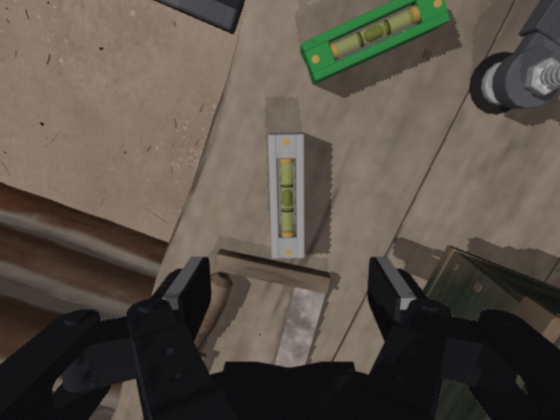

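```bash
python3 - <<'E'
from h import *
c=load('w5.png')
p=[ray(c,u,v,.036) for u,v in((270,134),(303,134),(304,258),(272,258))];q=sum(p)/4;a=ang((p[3]+p[2])/2,(p[1]+p[0])/2)
print(q,a,[np.linalg.norm(p[i]-p[i-1]).round(4) for i in range(4)]);q[2]=.022;go(q,a)
E
```

```text
[ 0.43183103 -0.3993671   0.036     ] 112.17780146875012 [np.float64(0.1096), np.float64(0.027), np.float64(0.1096), np.float64(0.0289)]
shift [ -2.1  -0.6 171.8] turn [-0.14  0.01 -0.68] rows 4.11955453243328 0.09770218250505837
```

Request:
send_rows --steps '[{"wx": 0,"wy": 0,"x": -1,"y": 0,"z": 40,"wz": -0.5,"claw": 0.2},{"wx": 0,"wy": 0,"x": -1,"y": 0,"z": 80,"wz": -0.5,"claw": 0.2},{"wx": 0,"wy": 0,"x": -1,"y": 0,"z": 115,"wz": -0.5,"claw": 0.2},{"wx": 0,"wy": 0,"x": -1,"y": 0,"z": 145,"wz": -0.5,"claw": 0.2},{"wx": 0,"wy": 0,"x": -1,"y": 0,"z": 163,"wz": -0.5,"claw": 0.2},{"wx": 0,"wy": 0,"x": -1,"y": 0,"z": 170,"wz": -0.5,"claw": 0.2},{"wx": 0,"wy": 0,"x": -1,"y": 0,"z": 170,"wz": -0.5,"claw": 0.2}]'

```text
t: 7.9
eef_pos: [0.4361, -0.3921, 0.023]
tcp_rot: [0.557, 0.831, 0.0, -0.002]
contact_force: [0.1, -0.5, 0.6]
gripper_width: 0.068
grasp_force: 0.0
```

Request:
send_rows --steps '[{"wx": 0,"wy": 0,"x": 0,"y": 0,"z": 0,"wz": 0,"claw": 1},{"wx": 0,"wy": 0,"x": 0,"y": 0,"z": 0,"wz": 0,"claw": 1},{"wx": 0,"wy": 0,"x": 0,"y": 0,"z": 0,"wz": 0,"claw": 1},{"wx": 0,"wy": 0,"x": 0,"y": 0,"z": 0,"wz": 0,"claw": 1},{"wx": 0,"wy": 0,"x": 0,"y": 0,"z": 0,"wz": 0,"claw": 1},{"wx": 0,"wy": 0,"x": 0,"y": 0,"z": 0,"wz": 0,"claw": 1}]' --force 60

```text
t: 8.4
eef_pos: [0.4369, -0.3941, 0.0264]
tcp_rot: [0.557, 0.831, 0.0, 0.001]
contact_force: [-4.7, 1.1, 11.8]
gripper_width: 0.0289
grasp_force: 59.1
```

Request:
send_rows --steps '[{"wx": 0,"wy": 0,"x": 0,"y": 0,"z": -20,"wz": 0,"claw": 1},{"wx": 0,"wy": 0,"x": 0,"y": 0,"z": -50,"wz": 0,"claw": 1},{"wx": 0,"wy": 0,"x": 0,"y": 0,"z": -90,"wz": 0,"claw": 1},{"wx": 0,"wy": 0,"x": 0,"y": 0,"z": -130,"wz": 0,"claw": 1},{"wx": 0,"wy": 0,"x": 0,"y": 0,"z": -165,"wz": 0,"claw": 1},{"wx": 0,"wy": 0,"x": 0,"y": 0,"z": -180,"wz": 0,"claw": 1},{"wx": 0,"wy": 0,"x": 0,"y": 0,"z": -180,"wz": 0,"claw": 1}]'

```text
t: 8.98
eef_pos: [0.438, -0.3945, 0.2094]
tcp_rot: [0.557, 0.831, 0.001, 0.003]
contact_force: [0.4, -0.7, -3.9]
gripper_width: 0.0287
grasp_force: 61.4
```

```bash
python3 - <<'E'
from h import *
P();c=snap('wrist','w6.png');go([.5933,-.0569,.2],82.8)
# +x end top edge of level in tool frame, for 55 mm half length
s=state();R=Ro.from_quat(s['tcp_rot']);print([proj(c,s['eef_pos']+R.apply([.055,y,-.014])).round(1) for y in(-.015,.015)])
g=cv2.cvtColor(cv2.imread('pics/w6.png'),cv2.COLOR_BGR2HSV);print([tuple(g[v,288]) for v in range(60,240,6)])
E
```

```text
8.9833 [ 0.438  -0.3945  0.2094] [[-0.38, 0.925, 0.006], [0.925, 0.38, -0.003], [-0.005, 0.005, -1.0]] [ 0.4 -0.7 -3.9] 0.028725266596352706 61.44519131630659
shift [252.2 272.2   7. ] turn [ 0.21  0.1  29.55] rows 8.900351956217293 4.126871356964051
[array([244.3, 148.6]), array([333.2, 148.5])]
[(np.uint8(16), np.uint8(50), np.uint8(139)), (np.uint8(15), np.uint8(51), np.uint8(131)), (np.uint8(16), np.uint8(48), np.uint8(133)), (np.uint8(14), np.uint8(50), np.uint8(132)), (np.uint8(16), np.uint8(51), np.uint8(129)), (np.uint8(15), np.uint8(48), np.uint8(137)), (np.uint8(15), np.uint8(48), np.uint8(138)), (np.uint8(16), np.uint8(50), np.uint8(138)), (np.uint8(14), np.uint8(47), np.uint8(140)), (np.uint8(15), np.uint8(48), np.uint8(138)), (np.uint8(16), np.uint8(50), np.uint8(137)), (np.uint8(15), np.uint8(52), np.uint8(137)), (np.uint8(15), np.uint8(51), np.uint8(131)), (np.uint8(14), np.uint8(53), np.uint8(130)), (np.uint8(15), np.uint8(50), np.uint8(132)), (np.uint8(16), np.uint8(52), np.uint8(133)), (np.uint8(15), np.uint8(6), np.uint8(81)), (np.uint8(0), np.uint8(4), np.uint8(138)), (np.uint8(17), np.uint8(73), np.uint8(147)), (np.uint8(20), np.uint8(144), np.uint8(158)), (np.uint8(19), np.uint8(142), np.uint8(156)), (np.uint8(0), np.uint8(6), np.uint8(138)), (np.uint8(15), np.uint8(4), np.uint8(137)), (np.uint8(0), np.uint8(4), np.uint8(137)), (np.uint8(0), np.uint8(4), np.uint8(136)), (np.uint8(0), np.uint8(4), np.uint8(136)), (np.uint8(20), np.uint8(138), np.uint8(175)), (np.uint8(20), np.uint8(143), np.uint8(169)), (np.uint8(32), np.uint8(96), np.uint8(144)), (np.uint8(32), np.uint8(94), np.uint8(144))]
```

Request:
send_rows --steps '[{"wx": 0,"wy": 0,"x": 254,"y": 272,"z": 10,"wz": 29.5,"claw": 1},{"wx": 0,"wy": 0,"x": 254,"y": 272,"z": 10,"wz": 29.5,"claw": 1},{"wx": 0,"wy": 0,"x": 254,"y": 272,"z": 10,"wz": 29.5,"claw": 1},{"wx": 0,"wy": 0,"x": 254,"y": 272,"z": 10,"wz": 29.5,"claw": 1},{"wx": 0,"wy": 0,"x": 254,"y": 272,"z": 10,"wz": 29.5,"claw": 1},{"wx": 0,"wy": 0,"x": 254,"y": 272,"z": 10,"wz": 29.5,"claw": 1},{"wx": 0,"wy": 0,"x": 254,"y": 272,"z": 10,"wz": 29.5,"claw": 1},{"wx": 0,"wy": 0,"x": 254,"y": 272,"z": 10,"wz": 29.5,"claw": 1}]'

```text
t: 9.7
eef_pos: [0.5692, -0.1014, 0.1948]
tcp_rot: [0.75, 0.662, -0.001, -0.001]
contact_force: [1.8, -0.4, -3.6]
gripper_width: 0.0289
grasp_force: 61.3
```

```bash
python3 - <<'E'
from h import *
P();go([.5928,-.0545,.135],82.8)
E
```

```text
9.7 [ 0.5692 -0.1014  0.1948] [[0.125, 0.992, -0.002], [0.992, -0.125, 0.0], [-0.0, -0.002, -1.0]] [ 1.8 -0.4 -3.6] 0.028858748310984013 61.26100824214518
shift [49.5 17.7 59.7] turn [-0.11  0.01  0.03] rows 1.9080402580314935 0.016165827066252414
```

Request:
send_rows --steps '[{"wx": 0,"wy": 0,"x": 49,"y": 18,"z": 0,"wz": 0,"claw": 1},{"wx": 0,"wy": 0,"x": 49,"y": 18,"z": 20,"wz": 0,"claw": 1},{"wx": 0,"wy": 0,"x": 49,"y": 18,"z": 40,"wz": 0,"claw": 1},{"wx": 0,"wy": 0,"x": 49,"y": 18,"z": 50,"wz": 0,"claw": 1},{"wx": 0,"wy": 0,"x": 49,"y": 18,"z": 50,"wz": 0,"claw": 1}]'

```text
t: 10.12
eef_pos: [0.5913, -0.0576, 0.1431]
tcp_rot: [0.75, 0.661, -0.002, -0.001]
contact_force: [-0.4, 0.2, -3.6]
gripper_width: 0.0288
grasp_force: 61.1
```

```bash
python3 - <<'E'
from h import *
P();go([.5928,-.0545,.130],82.8)
E
```

```text
10.1167 [ 0.5913 -0.0576  0.1431] [[0.125, 0.992, -0.005], [0.992, -0.125, -0.001], [-0.002, -0.005, -1.0]] [-0.4  0.2 -3.6] 0.028805111137640428 61.115144924260676
shift [ 3.3  1.1 13.1] turn [-0.3   0.09  0.01] rows 0.3242244085872324 0.0435311845132846
```

Request:
send_rows --steps '[{"wx": -0.2,"wy": 0,"x": 3,"y": 1,"z": 8,"wz": 0,"claw": 1},{"wx": -0.2,"wy": 0,"x": 3,"y": 1,"z": 13,"wz": 0,"claw": 1},{"wx": -0.2,"wy": 0,"x": 3,"y": 1,"z": 13,"wz": 0,"claw": 1}]'

```text
t: 10.37
eef_pos: [0.5945, -0.0549, 0.1327]
tcp_rot: [0.75, 0.661, 0.001, 0.001]
contact_force: [-1.2, -0.0, -3.6]
gripper_width: 0.0288
grasp_force: 61.3
```

Request:
send_rows --steps '[{"wx": 0,"wy": 0,"x": 0,"y": 0,"z": 3,"wz": 0,"claw": 1},{"wx": 0,"wy": 0,"x": 0,"y": 0,"z": 3,"wz": 0,"claw": 1}]'

```text
t: 10.53
eef_pos: [0.5949, -0.0549, 0.1303]
tcp_rot: [0.75, 0.661, 0.001, 0.001]
contact_force: [-0.6, 0.5, -4.1]
gripper_width: 0.0288
grasp_force: 61.3
```

Request:
send_rows --steps '[{"wx": 0,"wy": 0,"x": 0,"y": 0,"z": 2,"wz": 0,"claw": 1},{"wx": 0,"wy": 0,"x": 0,"y": 0,"z": 2,"wz": 0,"claw": 1}]'

```text
t: 10.7
eef_pos: [0.5949, -0.0547, 0.1283]
tcp_rot: [0.75, 0.661, 0.001, 0.001]
contact_force: [-0.3, 0.2, -3.4]
gripper_width: 0.0291
grasp_force: 61.3
```

Request:
send_rows --steps '[{"wx": 0,"wy": 0,"x": 0,"y": -2,"z": 2,"wz": 0,"claw": 1},{"wx": 0,"wy": 0,"x": 0,"y": -2,"z": 2,"wz": 0,"claw": 1}]'

```text
t: 10.87
eef_pos: [0.5925, -0.0543, 0.126]
tcp_rot: [0.75, 0.661, 0.001, 0.001]
contact_force: [-1.0, -0.4, -4.4]
gripper_width: 0.0288
grasp_force: 61.3
```

Request:
send_rows --steps '[{"wx": 0,"wy": 0,"x": 0,"y": 0,"z": 2,"wz": 0,"claw": 1},{"wx": 0,"wy": 0,"x": 0,"y": 0,"z": 2,"wz": 0,"claw": 1}]'

```text
t: 11.03
eef_pos: [0.5928, -0.0543, 0.124]
tcp_rot: [0.75, 0.661, 0.001, 0.001]
contact_force: [-0.4, -0.8, -3.9]
gripper_width: 0.029
grasp_force: 61.3
```

Request:
send_rows --steps '[{"wx": 0,"wy": 0,"x": 0,"y": 0,"z": 1,"wz": 0,"claw": 1},{"wx": 0,"wy": 0,"x": 0,"y": 0,"z": 1,"wz": 0,"claw": 1}]'

```text
t: 11.2
eef_pos: [0.5929, -0.0544, 0.1231]
tcp_rot: [0.75, 0.661, 0.001, 0.001]
contact_force: [-1.1, -0.3, -4.2]
gripper_width: 0.0288
grasp_force: 61.3
```

Request:
send_rows --steps '[{"wx": 0,"wy": 0,"x": 0,"y": 0,"z": 1.5,"wz": 0,"claw": 1},{"wx": 0,"wy": 0,"x": 0,"y": 0,"z": 1.5,"wz": 0,"claw": 1}]'

```text
t: 11.37
eef_pos: [0.5932, -0.0545, 0.1225]
tcp_rot: [0.75, 0.661, 0.001, 0.001]
contact_force: [-3.8, 0.1, 10.0]
gripper_width: 0.0286
grasp_force: 63.0
```

Request:
send_rows --steps '[{"wx": 0,"wy": 0,"x": 0,"y": 0,"z": 1,"wz": 0,"claw": 1},{"wx": 0,"wy": 0,"x": 0,"y": 0,"z": 1,"wz": 0,"claw": 1}]'

```text
t: 11.53
eef_pos: [0.5932, -0.0545, 0.1223]
tcp_rot: [0.75, 0.661, 0.002, 0.001]
contact_force: [-10.2, 0.9, 27.0]
gripper_width: 0.0287
grasp_force: 65.3
```

Request:
send_rows --steps '[{"wx": 0,"wy": 0,"x": 0,"y": 0,"z": -1,"wz": 0,"claw": 0.5},{"wx": 0,"wy": 0,"x": 0,"y": 0,"z": -1,"wz": 0,"claw": 0.4},{"wx": 0,"wy": 0,"x": 0,"y": 0,"z": -1,"wz": 0,"claw": 0.3},{"wx": 0,"wy": 0,"x": 0,"y": 0,"z": -1,"wz": 0,"claw": 0.3},{"wx": 0,"wy": 0,"x": -3,"y": 0,"z": -35,"wz": 0,"claw": 0.3},{"wx": 0,"wy": 0,"x": -3,"y": 0,"z": -65,"wz": 0,"claw": 0.3},{"wx": 0,"wy": 0,"x": -3,"y": 0,"z": -70,"wz": 0,"claw": 1},{"wx": 0,"wy": 0,"x": -3,"y": 0,"z": -70,"wz": 0,"claw": 1}]'

```text
t: 12.2
eef_pos: [0.5934, -0.0574, 0.1926]
tcp_rot: [0.75, 0.661, 0.003, 0.002]
contact_force: [-0.1, -0.0, -1.1]
gripper_width: 0.0366
grasp_force: 0.0
```

Request:
send_rows --steps '[{"wx": 0,"wy": 0,"x": 0,"y": 0,"z": 0,"wz": 0,"claw": 1},{"wx": 0,"wy": 0,"x": 0,"y": 0,"z": 0,"wz": 0,"claw": 1},{"wx": 0,"wy": 0,"x": 0,"y": 0,"z": 0,"wz": 0,"claw": 1},{"wx": 0,"wy": 0,"x": 0,"y": 0,"z": 0,"wz": 0,"claw": 1}]'

```text
t: 12.53
eef_pos: [0.5919, -0.0573, 0.1898]
tcp_rot: [0.75, 0.661, 0.0, 0.001]
contact_force: [-0.8, -0.2, -0.5]
gripper_width: 0.0003
grasp_force: 0.0
```

```bash
python3 - <<'E'
from h import *
P();c=snap('wrist','w7.png');go([.5928,-.0569,.155],82.8)
E
```

```text
12.5333 [ 0.5919 -0.0573  0.1898] [[0.125, 0.992, 0.002], [0.992, -0.125, -0.001], [-0.001, 0.002, -1.0]] [-0.8 -0.2 -0.5] 0.0003246493418964249 0.0
shift [ 0.5  0.7 34.9] turn [0.13 0.03 0.02] rows 0.8373502601576162 0.018311462845235382
```

View pics/w7.png

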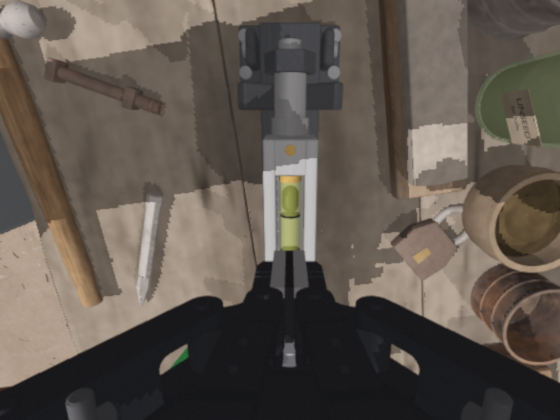

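Request:
send_rows --steps '[{"wx": 0,"wy": 0,"x": 0,"y": 1,"z": 20,"wz": 0,"claw": 1},{"wx": 0,"wy": 0,"x": 0,"y": 1,"z": 35,"wz": 0,"claw": 1},{"wx": 0,"wy": 0,"x": 0,"y": 1,"z": 39,"wz": 0,"claw": 1},{"wx": 0,"wy": 0,"x": 0,"y": 1,"z": 39,"wz": 0,"claw": 1}]'

```text
t: 12.92
eef_pos: [0.5927, -0.0575, 0.1506]
tcp_rot: [0.75, 0.661, 0.0, 0.001]
contact_force: [-0.5, -0.4, 1.1]
gripper_width: 0.0001
grasp_force: 0.0
```

Request:
send_rows --steps '[{"wx": 0,"wy": 0,"x": 0,"y": 0,"z": 2,"wz": 0,"claw": 1},{"wx": 0,"wy": 0,"x": 0,"y": 0,"z": 2,"wz": 0,"claw": 1}]'

```text
t: 13.08
eef_pos: [0.5937, -0.0576, 0.1502]
tcp_rot: [0.75, 0.661, 0.001, 0.002]
contact_force: [-0.1, 0.2, -0.2]
gripper_width: 0.0002
grasp_force: 0.0
```

Request:
send_rows --steps '[{"wx": 0,"wy": 0,"x": 0,"y": 0,"z": 1,"wz": 0,"claw": 1},{"wx": 0,"wy": 0,"x": 0,"y": 0,"z": 1,"wz": 0,"claw": 1}]'

```text
t: 13.25
eef_pos: [0.5937, -0.0574, 0.1492]
tcp_rot: [0.75, 0.661, 0.001, 0.001]
contact_force: [-0.4, -0.0, -0.8]
gripper_width: 0.0002
grasp_force: 0.0
```

Request:
send_rows --steps '[{"wx": 0,"wy": 0,"x": 0,"y": -1,"z": 1.5,"wz": 0,"claw": 1},{"wx": 0,"wy": 0,"x": 0,"y": -1,"z": 1.5,"wz": 0,"claw": 1}]'

```text
t: 13.42
eef_pos: [0.5923, -0.0572, 0.1473]
tcp_rot: [0.75, 0.661, 0.001, 0.001]
contact_force: [0.2, 0.2, -0.2]
gripper_width: 0.0001
grasp_force: 0.0
```

Request:
send_rows --steps '[{"wx": 0,"wy": 0,"x": 0,"y": 0,"z": 1,"wz": 0,"claw": 1},{"wx": 0,"wy": 0,"x": 0,"y": 0,"z": 1,"wz": 0,"claw": 1}]'

```text
t: 13.58
eef_pos: [0.5924, -0.0573, 0.1462]
tcp_rot: [0.75, 0.662, 0.001, 0.001]
contact_force: [-0.2, 0.8, 0.9]
gripper_width: -0.0001
grasp_force: 0.0
```

Request:
send_rows --steps '[{"wx": 0,"wy": 0,"x": 0,"y": 0,"z": 0.7,"wz": 0,"claw": 1},{"wx": 0,"wy": 0,"x": 0,"y": 0,"z": 0.7,"wz": 0,"claw": 1}]'

```text
t: 13.75
eef_pos: [0.5925, -0.0573, 0.1454]
tcp_rot: [0.75, 0.661, 0.001, 0.001]
contact_force: [-0.3, -0.2, -0.0]
gripper_width: -0.0003
grasp_force: 0.0
```

Request:
send_rows --steps '[{"wx": 0,"wy": 0,"x": 0,"y": 0,"z": 1,"wz": 0,"claw": 1},{"wx": 0,"wy": 0,"x": 0,"y": 0,"z": 1,"wz": 0,"claw": 1}]'

```text
t: 13.92
eef_pos: [0.5924, -0.0573, 0.1444]
tcp_rot: [0.75, 0.661, 0.001, 0.001]
contact_force: [0.8, 0.9, -0.2]
gripper_width: -0.0005
grasp_force: 0.0
```

Request:
send_rows --steps '[{"wx": 0,"wy": 0,"x": 0,"y": 0,"z": 0.8,"wz": 0,"claw": 1},{"wx": 0,"wy": 0,"x": 0,"y": 0,"z": 0.8,"wz": 0,"claw": 1}]'

```text
t: 14.08
eef_pos: [0.5924, -0.0573, 0.1436]
tcp_rot: [0.75, 0.661, 0.001, 0.001]
contact_force: [0.3, 0.7, -0.0]
gripper_width: 0.0001
grasp_force: 0.0
```

Request:
send_rows --steps '[{"wx": 0,"wy": 0,"x": 0,"y": 0,"z": 1,"wz": 0,"claw": 1},{"wx": 0,"wy": 0,"x": 0,"y": 0,"z": 1,"wz": 0,"claw": 1}]'

```text
t: 14.25
eef_pos: [0.5924, -0.0573, 0.1426]
tcp_rot: [0.75, 0.661, 0.001, 0.001]
contact_force: [0.1, -0.6, 0.3]
gripper_width: -0.0001
grasp_force: 0.0
```

Request:
send_rows --steps '[{"wx": 0,"wy": 0,"x": 0,"y": 0,"z": 0.8,"wz": 0,"claw": 1},{"wx": 0,"wy": 0,"x": 0,"y": 0,"z": 0.8,"wz": 0,"claw": 1}]'

```text
t: 14.42
eef_pos: [0.5925, -0.0573, 0.1418]
tcp_rot: [0.75, 0.661, 0.001, 0.001]
contact_force: [-1.0, 1.4, 0.1]
gripper_width: -0.0002
grasp_force: 0.0
```

```bash
python3 - <<'E'
from h import *
P();snap('scene','s8.png');im=cv2.imread('pics/s8.png')[170:300,260:400]
cv2.imwrite('pics/s8c.png',cv2.resize(im,None,fx=4,fy=4,interpolation=cv2.INTER_CUBIC))
E
```

```text
14.4167 [ 0.5925 -0.0573  0.1418] [[0.125, 0.992, 0.003], [0.992, -0.125, -0.0], [-0.0, 0.003, -1.0]] [-1.   1.4  0.1] -0.00017304980404677655 0.0
```

Request:
send_rows --steps '[{"wx": 0,"wy": 0,"x": 0,"y": 0,"z": -15,"wz": 0,"claw": 1},{"wx": 0,"wy": 0,"x": 0,"y": 0,"z": -15,"wz": -10,"claw": 1},{"wx": 0,"wy": 0,"x": 0,"y": 0,"z": -15,"wz": -90,"claw": 1},{"wx": 0,"wy": 0,"x": 0,"y": 0,"z": -15,"wz": -90,"claw": 1},{"wx": 0,"wy": 0,"x": 0,"y": 0,"z": -15,"wz": -90,"claw": 1},{"wx": 0,"wy": 0,"x": 0,"y": 0,"z": -15,"wz": -90,"claw": 1},{"wx": 0,"wy": 0,"x": 0,"y": 0,"z": -15,"wz": -90,"claw": 1},{"wx": 0,"wy": 0,"x": 0,"y": 0,"z": -15,"wz": -90,"claw": 1}]'

```text
t: 15.13
eef_pos: [0.5924, -0.0574, 0.157]
tcp_rot: [0.396, 0.918, 0.0, 0.002]
contact_force: [1.2, 0.5, -0.8]
gripper_width: 0.0
grasp_force: 0.0
```

Request:
send_rows --steps '[{"wx": 0,"wy": 0,"x": 0,"y": 0,"z": 0,"wz": -44,"claw": 1},{"wx": 0,"wy": 0,"x": 0,"y": 0,"z": 0,"wz": -44,"claw": 1},{"wx": 0,"wy": 0,"x": 0,"y": 0,"z": 0,"wz": -44,"claw": 1},{"wx": 0,"wy": 0,"x": 0,"y": 0,"z": 0,"wz": -44,"claw": 1},{"wx": 0,"wy": 0,"x": 0,"y": 0,"z": 0,"wz": -44,"claw": 1},{"wx": 0,"wy": 0,"x": 0,"y": 0,"z": 0,"wz": -44,"claw": 1},{"wx": 0,"wy": 0,"x": 0,"y": 0,"z": 0,"wz": -44,"claw": 1}]'

```text
t: 15.72
eef_pos: [0.5924, -0.0575, 0.157]
tcp_rot: [0.023, 1.0, -0.0, 0.002]
contact_force: [-0.2, -0.3, -0.1]
gripper_width: 0.0
grasp_force: 0.0
```

```bash
python3 - <<'E'
from h import *
P();go([.5928,-.0573,.149],172.8);print(state()['qpos'])
c=load('w7.png') # level top rims in w7
p=[ray(c,u,v,.132) for u,v in((264,139),(317,139),(265,255),(316,255))];print(np.round(p,4), (p[0]+p[1])/2,(p[2]+p[3])/2)
E
```

```text
15.7167 [ 0.5924 -0.0575  0.157 ] [[-0.999, 0.047, 0.004], [0.047, 0.999, -0.0], [-0.004, -0.0, -1.0]] [-0.2 -0.3 -0.1] 2.175733898392395e-05 0.0
shift [-0.3  0.2  8. ] turn [-0.    0.21  4.52] rows 0.192903467028555 0.6314123793937029
[-0.18742456  0.39446214  0.22155721  1.88378478 -0.1101782   0.87146577
  1.61235434]
[[ 0.5857 -0.0015  0.132 ]
 [ 0.6138 -0.005   0.132 ]
 [ 0.5766 -0.0676  0.132 ]
 [ 0.6063 -0.0714  0.132 ]] [ 0.59973542 -0.00327236  0.132     ] [ 0.59146598 -0.06948268  0.132     ]
```

Request:
send_rows --steps '[{"wx": 0,"wy": 0.2,"x": 0,"y": 0,"z": 5,"wz": 4.5,"claw": 1},{"wx": 0,"wy": 0.2,"x": 0,"y": 0,"z": 8,"wz": 4.5,"claw": 1},{"wx": 0,"wy": 0.2,"x": 0,"y": 0,"z": 8,"wz": 4.5,"claw": 1}]'

```text
t: 15.97
eef_pos: [0.5921, -0.0573, 0.1483]
tcp_rot: [0.066, 0.998, -0.0, -0.0]
contact_force: [-0.0, -0.2, -0.4]
gripper_width: 0.0001
grasp_force: 0.0
```

Request:
send_rows --steps '[{"wx": 0,"wy": 0,"x": 0,"y": 0,"z": 1.5,"wz": 0,"claw": 1},{"wx": 0,"wy": 0,"x": 0,"y": 0,"z": 1.5,"wz": 0,"claw": 1}]'

```text
t: 16.13
eef_pos: [0.5924, -0.0572, 0.1473]
tcp_rot: [0.065, 0.998, -0.0, -0.0]
contact_force: [-1.1, 0.3, -0.2]
gripper_width: 0.0001
grasp_force: 0.0
```

Request:
send_rows --steps '[{"wx": 0,"wy": 0,"x": 0,"y": 0,"z": 1,"wz": 0,"claw": 1},{"wx": 0,"wy": 0,"x": 0,"y": 0,"z": 1,"wz": 0,"claw": 1}]'

```text
t: 16.3
eef_pos: [0.5924, -0.0573, 0.1464]
tcp_rot: [0.066, 0.998, -0.0, -0.0]
contact_force: [-0.1, -0.3, 0.1]
gripper_width: 0.0002
grasp_force: 0.0
```

Request:
send_rows --steps '[{"wx": 0,"wy": 0,"x": 0,"y": 0,"z": 1,"wz": 0,"claw": 1},{"wx": 0,"wy": 0,"x": 0,"y": 0,"z": 1,"wz": 0,"claw": 1}]'

```text
t: 16.47
eef_pos: [0.5928, -0.0573, 0.1458]
tcp_rot: [0.066, 0.998, -0.0, 0.0]
contact_force: [-0.5, 0.1, 5.2]
gripper_width: 0.0002
grasp_force: 2.7
```

Request:
send_rows --steps '[{"wx": 0,"wy": 0,"x": 0,"y": 0,"z": 0.6,"wz": 0,"claw": 1},{"wx": 0,"wy": 0,"x": 0,"y": 0,"z": 0.6,"wz": 0,"claw": 1},{"wx": 0,"wy": 0,"x": 0,"y": 0,"z": 0.6,"wz": 0,"claw": 1}]'

```text
t: 16.72
eef_pos: [0.593, -0.0574, 0.1456]
tcp_rot: [0.066, 0.998, 0.0, 0.001]
contact_force: [-1.7, 0.2, 9.8]
gripper_width: -0.0
grasp_force: 4.7
```

```bash
cat >> h.py <<'E'
def bub(c,zt=.132):
    hsv=cv2.cvtColor(np.asarray(c['pixels']),cv2.COLOR_RGB2HSV).astype(int)
    u=np.array([np.cos(np.radians(82.8)),np.sin(np.radians(82.8)),0]);n=np.array([u[1],-u[0],0])
    m=np.array([.5928,-.0579,zt-.001]);S=np.arange(-54,55,1.)
    out=[]
    for s in S:
        vals=[]
        for w in(-3,-1.5,0,1.5,3):
            p=proj(c,m+u*s/1000+n*w/1000).round().astype(int)
            vals.append(hsv[p[1],p[0]] if 0<=p[0]<560 and 0<=p[1]<420 else [-1,-1,-1])
        out.append(np.median(vals,0).astype(int))
    for s,o in zip(S[::2],out[::2]): print(int(s),*o,end=' | ')
    print()
E
python3 - <<'E'
from h import *
bub(load('w7.png'))
E
```

```text
-54 120 18 28 | -52 120 18 28 | -50 120 17 29 | -48 120 9 28 | -46 120 18 28 | -44 120 18 29 | -42 120 18 30 | -40 150 11 39 | -38 150 7 41 | -36 150 17 43 | -34 150 12 43 | -32 160 13 32 | -30 150 12 39 | -28 150 6 39 | -26 150 13 40 | -24 150 11 47 | -22 150 11 48 | -20 150 11 48 | -18 165 8 55 | -16 150 8 55 | -14 150 9 56 | -12 150 7 59 | -10 165 9 60 | -8 32 119 133 | -6 32 89 171 | -4 32 82 178 | -2 32 84 179 | 0 32 83 178 | 2 32 83 178 | 4 32 83 178 | 6 31 83 178 | 8 32 83 178 | 10 32 83 162 | 12 32 107 93 | 14 32 121 140 | 16 33 124 145 | 18 33 122 148 | 20 32 121 147 | 22 32 121 148 | 24 33 125 142 | 26 32 126 141 | 28 32 125 139 | 30 31 91 157 | 32 20 130 206 | 34 20 129 211 | 36 10 4 180 | 38 0 3 190 | 40 0 4 191 | 42 0 4 132 | 44 0 4 126 | 46 11 6 127 | 48 19 139 145 | 50 19 141 147 | 52 16 45 129 | 54 165 4 124 |
```

Request:
send_rows --steps '[{"wx": 0,"wy": 0,"x": 0,"y": 0,"z": 0.3,"wz": 0,"claw": 1},{"wx": 0,"wy": 0,"x": 0,"y": 0,"z": 0.3,"wz": 0,"claw": 1}]'

```text
t: 16.88
eef_pos: [0.5931, -0.0574, 0.1455]
tcp_rot: [0.066, 0.998, 0.0, 0.001]
contact_force: [-2.5, 0.5, 12.6]
gripper_width: -0.0
grasp_force: 5.8
```

Request:
send_rows --steps '[{"wx": 0,"wy": 0,"x": 0,"y": 0,"z": -25,"wz": 0,"claw": 1},{"wx": 0,"wy": 0,"x": 0,"y": 0,"z": -60,"wz": 0,"claw": 1},{"wx": 0,"wy": 0,"x": 0,"y": -40,"z": -70,"wz": 10,"claw": 0.5},{"wx": 0,"wy": 0,"x": 0,"y": -75,"z": -70,"wz": 10,"claw": 0.5},{"wx": 0,"wy": 0,"x": 0,"y": -115,"z": -70,"wz": 10,"claw": 0.5},{"wx": 0,"wy": 0,"x": 0,"y": -155,"z": -70,"wz": 10,"claw": 0.5},{"wx": 0,"wy": 0,"x": 0,"y": -185,"z": -70,"wz": 10,"claw": 0.5},{"wx": 0,"wy": 0,"x": 0,"y": -185,"z": -70,"wz": 10,"claw": 0.5}]'

```text
t: 17.55
eef_pos: [0.566, -0.248, 0.215]
tcp_rot: [0.156, 0.988, -0.002, 0.0]
contact_force: [-0.7, -0.2, -0.5]
gripper_width: 0.0424
grasp_force: 0.0
```

```bash
python3 - <<'E'
from h import *
P();go([.5701,-.2404,.12],163)
c=snap('wrist','w9.png');print(proj(c,[.5701,-.2404,.12]),proj(c,[.5928,-.0579,.132]))
a=snap('top','t9.png');u=np.array([np.cos(np.radians(82.8)),np.sin(np.radians(82.8)),0])
print(proj(a,[.5928,-.0579,.132]))
bub(a)
# wing mask: dark low-sat region near prediction
hsv=cv2.cvtColor(c['pixels'],cv2.COLOR_RGB2HSV);q=proj(c,[.5701,-.2404,.12]).astype(int)
x0,y0=max(q[0]-90,0),max(q[1]-90,0)
s=hsv[y0:q[1]+90,x0:q[0]+90]
m=((s[...,1]<45)&(s[...,2]<130)).astype(np.uint8)
n,l,st,ce=cv2.connectedComponentsWithStats(m)
for i in range(1,n):
  if st[i,4]>150:
    pts=cv2.findNonZero((l==i).astype(np.uint8));print(st[i],ce[i]+[x0,y0],cv2.minAreaRect(pts))
E
```

```text
17.55 [ 0.566 -0.248  0.215] [[-0.951, 0.309, -0.0], [0.309, 0.951, -0.003], [-0.001, -0.003, -1.0]] [-0.7 -0.2 -0.5] 0.04243395626929383 0.0
shift [-1.5  8.8 95. ] turn [-0.17  0.05 -0.97] rows 2.287322625652279 0.13776747153482913
[302.55886505 219.62666413] [595.13204886 172.02455814]
[311.405717   188.29049021]
-54 26 11 186 | -52 26 11 186 | -50 20 41 204 | -48 20 58 211 | -46 23 20 201 | -44 23 20 201 | -42 45 4 188 | -40 90 4 145 | -38 30 8 137 | -36 23 8 135 | -34 21 47 136 | -32 23 87 147 | -30 29 72 169 | -28 31 71 169 | -26 33 65 187 | -24 33 64 173 | -22 33 62 173 | -20 33 62 177 | -18 34 59 179 | -16 33 62 183 | -14 33 62 181 | -12 33 62 170 | -10 33 65 146 | -8 34 66 181 | -6 34 66 181 | -4 33 64 190 | -2 34 64 176 | 0 33 63 180 | 2 33 63 180 | 4 33 60 181 | 6 34 64 183 | 8 34 65 177 | 10 34 67 177 | 12 34 68 150 | 14 33 77 154 | 16 34 87 153 | 18 34 87 153 | 20 35 90 142 | 22 34 92 144 | 24 34 90 146 | 26 34 90 146 | 28 34 84 160 | 30 31 75 169 | 32 31 75 153 | 34 23 88 148 | 36 20 56 134 | 38 30 6 137 | 40 38 6 137 | 42 60 2 137 | 44 30 6 139 | 46 25 20 139 | 48 20 35 143 | 50 20 52 143 | 52 23 29 142 | 54 30 6 135 | 
[  63   20  117  103 6562] [332.07116733 189.4344712 ] ((124.75236511230469, 72.56094360351562), (91.15589904785156, 120.46758270263672), 83.0189437866211)
[   0  122   29   58 1405] [225.97864769 280.74590747] ((14.0, 150.5), (57.0, 28.0), 90.0)
[ 125  122   55   58 2245] [359.88240535 284.31224944] ((152.0, 150.5), (57.0, 54.0), 90.0)
```

```bash
python3 - <<'E'
from h import *
im=cv2.imread('pics/w9.png')[100:340,180:460];cv2.imwrite('pics/w9c.png',cv2.resize(im,None,fx=2.5,fy=2.5,interpolation=cv2.INTER_CUBIC))
E
```

```text
(no output)
```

View pics/w9c.png

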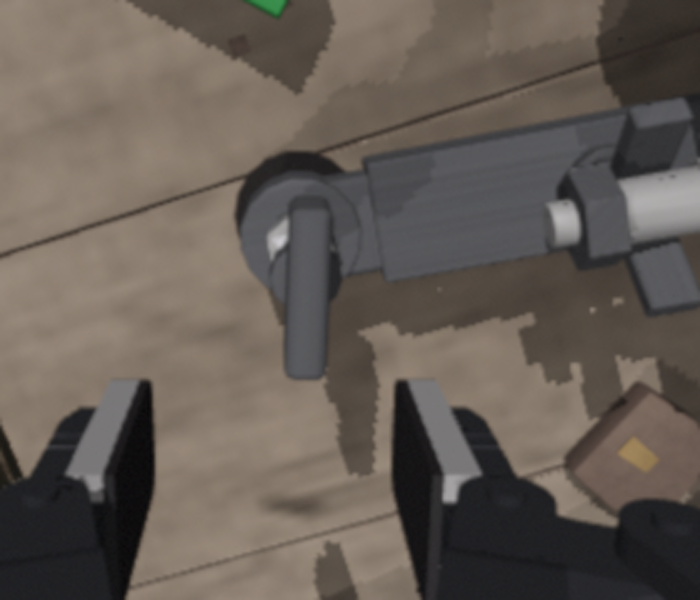

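```bash
python3 - <<'E'
from h import *
c=load('w9.png')
a=ray(c,303.2,181,.12);b=ray(c,302,251,.12);print(a,b,np.linalg.norm(a-b),ang(b,a));m=(a+b)/2;print(m)
m=(m+[.5701,-.2404,.12])/2;m[2]=.113;go(m,ang(b,a))
E
```

```text
[ 0.54470411 -0.23200767  0.12      ] [ 0.59192782 -0.24764136  0.12      ] 0.0497442542864796 161.68256489625168
[ 0.56831596 -0.23982451  0.12      ]
shift [ -0.9   2.5 101.5] turn [-0.02 -0.    0.62] rows 2.4349410253791484 0.08691781992664854
```

Request:
send_rows --steps '[{"wx": 0,"wy": 0,"x": -1,"y": 2.5,"z": 40,"wz": 0.6,"claw": 0.5},{"wx": 0,"wy": 0,"x": -1,"y": 2.5,"z": 75,"wz": 0.6,"claw": 0.5},{"wx": 0,"wy": 0,"x": -1,"y": 2.5,"z": 95,"wz": 0.6,"claw": 0.5},{"wx": 0,"wy": 0,"x": -1,"y": 2.5,"z": 101,"wz": 0.6,"claw": 0.5},{"wx": 0,"wy": 0,"x": -1,"y": 2.5,"z": 101,"wz": 0.6,"claw": 0.5}]'

```text
t: 18.07
eef_pos: [0.5695, -0.2373, 0.1122]
tcp_rot: [0.157, 0.988, 0.0, -0.001]
contact_force: [-0.7, 0.5, 0.2]
gripper_width: 0.0425
grasp_force: 0.0
```

Request:
send_rows --steps '[{"wx": 0,"wy": 0,"x": 0,"y": 0,"z": 0,"wz": 0,"claw": 1},{"wx": 0,"wy": 0,"x": 0,"y": 0,"z": 0,"wz": 0,"claw": 1},{"wx": 0,"wy": 0,"x": 0,"y": 0,"z": 0,"wz": 0,"claw": 1},{"wx": 0,"wy": 0,"x": 0,"y": 0,"z": 0,"wz": 0,"claw": 1},{"wx": 0,"wy": 0,"x": 0,"y": 0,"z": 0,"wz": 0,"claw": 1}]' --force 40

```text
t: 18.48
eef_pos: [0.5707, -0.2398, 0.1155]
tcp_rot: [0.158, 0.987, -0.001, 0.002]
contact_force: [-1.8, -4.6, 8.5]
gripper_width: 0.0108
grasp_force: 42.0
```

```bash
python3 - <<'E'
from h import *
P();print(state()['torque'],state()['qpos'][6])
E
```

```text
18.4833 [ 0.5707 -0.2398  0.1155] [[-0.95, 0.312, 0.003], [0.312, 0.95, -0.002], [-0.003, -0.001, -1.0]] [-1.8 -4.6  8.5] 0.01084547357394531 42.01947748661041
[-0.7876146   0.31044258  0.00488755] 1.725961368002044
```

Request:
send_rows --steps '[{"wx": 0,"wy": 0,"x": 0,"y": 0,"z": 0,"wz": 6,"claw": 1},{"wx": 0,"wy": 0,"x": 0,"y": 0,"z": 0,"wz": 12,"claw": 1},{"wx": 0,"wy": 0,"x": 0,"y": 0,"z": 0,"wz": 18,"claw": 1},{"wx": 0,"wy": 0,"x": 0,"y": 0,"z": 0,"wz": 24,"claw": 1},{"wx": 0,"wy": 0,"x": 0,"y": 0,"z": 0,"wz": 30,"claw": 1},{"wx": 0,"wy": 0,"x": 0,"y": 0,"z": 0,"wz": 36,"claw": 1},{"wx": 0,"wy": 0,"x": 0,"y": 0,"z": 0,"wz": 42,"claw": 1},{"wx": 0,"wy": 0,"x": 0,"y": 0,"z": 0,"wz": 45,"claw": 1}]'

```text
t: 19.15
eef_pos: [0.5705, -0.2401, 0.1155]
tcp_rot: [0.527, 0.85, -0.0, 0.002]
contact_force: [-4.0, -6.0, 10.5]
gripper_width: 0.0113
grasp_force: 42.3
```

Request:
send_rows --steps '[{"wx": 0,"wy": 0,"x": 0,"y": 0,"z": 0,"wz": 6,"claw": 1},{"wx": 0,"wy": 0,"x": 0,"y": 0,"z": 0,"wz": 12,"claw": 1},{"wx": 0,"wy": 0,"x": 0,"y": 0,"z": 0,"wz": 18,"claw": 1},{"wx": 0,"wy": 0,"x": 0,"y": 0,"z": 0,"wz": 24,"claw": 1},{"wx": 0,"wy": 0,"x": 0,"y": 0,"z": 0,"wz": 30,"claw": 1},{"wx": 0,"wy": 0,"x": 0,"y": 0,"z": 0,"wz": 36,"claw": 1},{"wx": 0,"wy": 0,"x": 0,"y": 0,"z": 0,"wz": 42,"claw": 1},{"wx": 0,"wy": 0,"x": 0,"y": 0,"z": 0,"wz": 45,"claw": 1}]'

```text
t: 19.82
eef_pos: [0.57, -0.2402, 0.1155]
tcp_rot: [0.812, 0.584, 0.0, 0.001]
contact_force: [-6.8, -5.3, 13.8]
gripper_width: 0.011
grasp_force: 42.9
```

Request:
send_rows --steps '[{"wx": 0,"wy": 0,"x": 0,"y": 0,"z": 0,"wz": 0,"claw": 1},{"wx": 0,"wy": 0,"x": 0,"y": 0,"z": 0,"wz": 0,"claw": 1},{"wx": 0,"wy": 0,"x": 0,"y": 0,"z": 0,"wz": 0,"claw": 1},{"wx": 0,"wy": 0,"x": 0,"y": 0,"z": 0,"wz": 0,"claw": 1},{"wx": 0,"wy": 0,"x": 0,"y": 0,"z": 0,"wz": 0,"claw": 1},{"wx": 0,"wy": 0,"x": 0,"y": 0,"z": 0,"wz": 0,"claw": 1},{"wx": 0,"wy": 0,"x": 0,"y": 0,"z": 0,"wz": 0,"claw": 1},{"wx": 0,"wy": 0,"x": 0,"y": 0,"z": 0,"wz": 0,"claw": 1}]'

```text
t: 20.48
eef_pos: [0.57, -0.2402, 0.1154]
tcp_rot: [0.81, 0.586, 0.0, 0.001]
contact_force: [-8.0, -5.4, 14.2]
gripper_width: 0.011
grasp_force: 42.8
```

Request:
send_rows --steps '[{"wx": 0,"wy": 0,"x": 0,"y": 0,"z": 0,"wz": 0,"claw": 1},{"wx": 0,"wy": 0,"x": 0,"y": 0,"z": 0,"wz": 0,"claw": 1},{"wx": 0,"wy": 0,"x": 0,"y": 0,"z": 0,"wz": 0,"claw": 1},{"wx": 0,"wy": 0,"x": 0,"y": 0,"z": 0,"wz": 0,"claw": 1},{"wx": 0,"wy": 0,"x": 0,"y": 0,"z": 0,"wz": 0,"claw": 1},{"wx": 0,"wy": 0,"x": 0,"y": 0,"z": 0,"wz": 0,"claw": 1},{"wx": 0,"wy": 0,"x": 0,"y": 0,"z": 0,"wz": 0,"claw": 1},{"wx": 0,"wy": 0,"x": 0,"y": 0,"z": 0,"wz": 0,"claw": 1}]'

```text
t: 21.15
eef_pos: [0.57, -0.2402, 0.1155]
tcp_rot: [0.81, 0.586, 0.0, 0.001]
contact_force: [-7.2, -4.7, 13.9]
gripper_width: 0.0109
grasp_force: 42.8
```

```bash
python3 - <<'E'
from h import *
P();print(state()['torque'],state()['qpos'][6])
bub(snap('top','t10.png'))
E
```

```text
21.15 [ 0.57   -0.2402  0.1155] [[0.313, 0.95, 0.002], [0.95, -0.313, -0.001], [-0.001, 0.002, -1.0]] [-7.2 -4.7 13.9] 0.010923611297786275 42.779449224472046
[-1.25037501  1.4794627  -0.02964289] 0.4166220984781374
-54 27 10 172 | -52 27 10 172 | -50 20 31 197 | -48 20 67 197 | -46 21 39 200 | -44 21 39 200 | -42 38 5 196 | -40 75 3 196 | -38 90 3 196 | -36 70 3 196 | -34 21 16 201 | -32 21 86 201 | -30 24 84 189 | -28 25 84 189 | -26 32 63 185 | -24 35 63 175 | -22 35 58 175 | -20 34 58 175 | -18 33 61 179 | -16 34 61 180 | -14 34 61 180 | -12 33 67 176 | -10 34 64 162 | -8 33 68 163 | -6 34 69 164 | -4 34 77 165 | -2 35 87 144 | 0 34 78 145 | 2 34 78 145 | 4 34 80 149 | 6 33 83 150 | 8 34 84 152 | 10 34 84 152 | 12 33 73 150 | 14 34 69 152 | 16 34 66 183 | 18 34 66 183 | 20 35 67 176 | 22 34 66 178 | 24 33 65 183 | 26 33 65 183 | 28 34 67 185 | 30 33 70 181 | 32 32 70 162 | 34 26 83 162 | 36 20 69 134 | 38 24 9 134 | 40 24 4 134 | 42 60 4 135 | 44 45 6 134 | 46 23 17 136 | 48 23 22 137 | 50 20 52 141 | 52 20 39 138 | 54 23 19 127 |
```

Request:
send_rows --steps '[{"wx": 0,"wy": 0,"x": 0,"y": 0,"z": 0,"wz": 6,"claw": 1},{"wx": 0,"wy": 0,"x": 0,"y": 0,"z": 0,"wz": 12,"claw": 1},{"wx": 0,"wy": 0,"x": 0,"y": 0,"z": 0,"wz": 12,"claw": 1},{"wx": 0,"wy": 0,"x": 0,"y": 0,"z": 0,"wz": 12,"claw": 1},{"wx": 0,"wy": 0,"x": 0,"y": 0,"z": 0,"wz": 12,"claw": 0.5},{"wx": 0,"wy": 0,"x": 0,"y": 0,"z": 0,"wz": 12,"claw": 0.5},{"wx": 0,"wy": 0,"x": 0,"y": 0,"z": 0,"wz": 12,"claw": 0.5},{"wx": 0,"wy": 0,"x": 0,"y": 0,"z": 0,"wz": 12,"claw": 0.5}]'

```text
t: 21.87
eef_pos: [0.5702, -0.2383, 0.1138]
tcp_rot: [0.867, 0.499, 0.0, 0.0]
contact_force: [0.4, 0.1, -1.5]
gripper_width: 0.043
grasp_force: 0.0
```

Request:
send_rows --steps '[{"wx": 0,"wy": 0,"x": 0,"y": 0,"z": -40,"wz": 0,"claw": 0.5},{"wx": 0,"wy": 0,"x": 0,"y": 0,"z": -80,"wz": 0,"claw": 0.5},{"wx": 0,"wy": 0,"x": 0,"y": 0,"z": -110,"wz": 0,"claw": 1},{"wx": 0,"wy": 0,"x": 35,"y": 0,"z": -120,"wz": 0,"claw": 1},{"wx": 0,"wy": 0,"x": 70,"y": 0,"z": -120,"wz": 0,"claw": 1},{"wx": 0,"wy": 0,"x": 90,"y": 0,"z": -120,"wz": 0,"claw": 1},{"wx": 0,"wy": 0,"x": 90,"y": 0,"z": -120,"wz": 0,"claw": 1},{"wx": 0,"wy": 0,"x": 90,"y": 0,"z": -120,"wz": 0,"claw": 1}]'

```text
t: 22.53
eef_pos: [0.6156, -0.1593, 0.2333]
tcp_rot: [0.866, 0.5, -0.0, -0.0]
contact_force: [0.5, -0.3, -0.5]
gripper_width: 0.0
grasp_force: 0.0
```

```bash
python3 - <<'E'
from h import *
P()
c=snap('wrist','w11.png');print(proj(c,[.5928,-.0579,.132]));bub(c);go([.5928,-.0574,.2],172.8)
E
```

```text
22.5333 [ 0.6156 -0.1593  0.2333] [[0.5, 0.866, -0.0], [0.866, -0.5, -0.0], [-0.0, -0.0, -1.0]] [ 0.5 -0.3 -0.5] 4.0450404030912385e-05 0.0
[178.39709503  99.77385581]
-54 6 4 161 | -52 0 3 178 | -50 16 32 188 | -48 20 126 202 | -46 19 101 200 | -44 8 4 181 | -42 0 3 181 | -40 10 3 181 | -38 0 3 180 | -36 0 3 179 | -34 15 19 147 | -32 20 136 187 | -30 20 133 181 | -28 32 84 156 | -26 32 84 160 | -24 32 84 157 | -22 31 86 160 | -20 32 86 158 | -18 32 86 157 | -16 32 86 161 | -14 31 86 160 | -12 32 86 162 | -10 32 112 100 | -8 32 110 114 | -6 33 128 126 | -4 32 125 127 | -2 33 126 132 | 0 33 125 128 | 2 32 127 129 | 4 33 127 125 | 6 32 111 125 | 8 31 86 162 | 10 32 89 157 | 12 32 119 96 | 14 32 87 157 | 16 32 86 161 | 18 32 86 160 | 20 32 86 162 | 22 32 86 160 | 24 32 85 162 | 26 31 86 163 | 28 32 86 161 | 30 30 105 150 | 32 28 126 144 | 34 20 135 187 | 36 19 132 184 | 38 0 3 171 | 40 0 3 176 | 42 0 3 176 | 44 0 3 176 | 46 10 3 176 | 48 10 4 174 | 50 20 130 175 | 52 18 121 131 | 54 15 23 112 | 
shift [ 78.4 -71.   33.4] turn [1.000e-02 3.000e-02 6.709e+01] rows 2.6597965049391803 9.370052346595282
```

Request:
send_rows --steps '[{"wx": 0,"wy": 0,"x": 0,"y": 0,"z": 0,"wz": 0,"claw": 1},{"wx": 0,"wy": 0,"x": 0,"y": 0,"z": 0,"wz": 0,"claw": 1},{"wx": 0,"wy": 0,"x": 0,"y": 0,"z": 0,"wz": 0,"claw": 1},{"wx": 0,"wy": 0,"x": 0,"y": 0,"z": 0,"wz": 0,"claw": 1},{"wx": 0,"wy": 0,"x": 0,"y": 0,"z": 0,"wz": 0,"claw": 1},{"wx": 0,"wy": 0,"x": 0,"y": 0,"z": 0,"wz": 0,"claw": 1}]'

```text
t: 23.08
eef_pos: [0.615, -0.161, 0.2336]
tcp_rot: [0.867, 0.499, -0.0, 0.0]
contact_force: [-0.4, 0.1, 0.7]
gripper_width: -0.0001
grasp_force: 0.0
```

```bash
cat >> h.py <<'E'
def fine(c):
    hsv=cv2.cvtColor(np.asarray(c['pixels']),cv2.COLOR_RGB2HSV).astype(np.float32)
    u=np.array([np.cos(np.radians(82.8)),np.sin(np.radians(82.8)),0]);n=np.array([u[1],-u[0],0]);m=np.array([.5928,-.0579,.131])
    S=np.arange(-16,18,.5);r=[]
    for s in S:
        q=np.array([proj(c,m+u*s/1000+n*w/1000) for w in(-1.5,-.7,0,.7,1.5)],np.float32)
        r.append(np.median(cv2.remap(hsv,q[:,:1],q[:,1:],cv2.INTER_LINEAR)[:,0],0))
    r=np.array(r)
    print(' '.join(f'{s:g}:{a:.0f}/{b:.0f}' for s,(h,a,b) in zip(S,r)))
E
python3 - <<'E'
from h import *
P();c=snap('wrist','w12.png');fine(c);go([.5928,-.0574,.2],172.8)
E
```

```text
23.0833 [ 0.615  -0.161   0.2336] [[0.502, 0.865, -0.0], [0.865, -0.502, -0.0], [-0.0, 0.0, -1.0]] [-0.4  0.1  0.7] -9.119498097504895e-05 0.0
-16:86/159 -15.5:86/159 -15:86/159 -14.5:86/159 -14:85/159 -13.5:86/159 -13:86/160 -12.5:85/160 -12:87/158 -11.5:91/149 -11:103/132 -10.5:115/111 -10:105/80 -9.5:83/65 -9:95/73 -8.5:118/102 -8:128/115 -7.5:129/120 -7:129/121 -6.5:128/123 -6:127/124 -5.5:125/126 -5:124/126 -4.5:124/127 -4:122/128 -3.5:121/128 -3:120/129 -2.5:121/128 -2:122/128 -1.5:121/129 -1:122/129 -0.5:123/128 0:123/128 0.5:122/129 1:122/129 1.5:122/129 2:122/129 2.5:122/128 3:123/127 3.5:124/126 4:126/125 4.5:127/124 5:129/123 5.5:127/121 6:121/125 6.5:108/136 7:93/150 7.5:87/160 8:85/161 8.5:85/161 9:86/160 9.5:89/157 10:96/147 10.5:111/130 11:120/121 11.5:119/115 12:113/103 12.5:79/70 13:69/77 13.5:84/120 14:86/151 14.5:86/160 15:86/160 15.5:87/161 16:86/161 16.5:87/160 17:86/161 17.5:86/161
shift [ 78.4 -71.2  33.6] turn [0.000e+00 1.000e-02 6.705e+01] rows 2.663877019937732 9.364127126913434
```

```bash
python3 - <<'E'
from h import *
go([.5703,-.2400,.115],60)
E
```

```text
shift [-90.8   1.1 118.6] turn [-0.    0.01 -0.15] rows 3.5817961479196003 0.021366088828058474
```

Request:
send_rows --steps '[{"wx": 0,"wy": 0,"x": -40,"y": 0,"z": 0,"wz": 0,"claw": 0.5},{"wx": 0,"wy": 0,"x": -80,"y": 0,"z": 0,"wz": 0,"claw": 0.5},{"wx": 0,"wy": 0,"x": -90,"y": 0,"z": 20,"wz": 0,"claw": 0.5},{"wx": 0,"wy": 0,"x": -90,"y": 0,"z": 45,"wz": 0,"claw": 0.5},{"wx": 0,"wy": 0,"x": -90,"y": 0,"z": 60,"wz": 0,"claw": 0.5},{"wx": 0,"wy": 0,"x": -90,"y": 0,"z": 60,"wz": 0,"claw": 0.5}]'

```text
t: 23.63
eef_pos: [0.5685, -0.2382, 0.1709]
tcp_rot: [0.867, 0.499, -0.001, -0.001]
contact_force: [-0.2, 0.3, -0.2]
gripper_width: 0.0426
grasp_force: 0.0
```

```bash
python3 - <<'E'
from h import *
P();go([.5703,-.2400,.114],60)
E
```

```text
23.6333 [ 0.5685 -0.2382  0.1709] [[0.503, 0.865, -0.004], [0.865, -0.503, 0.001], [-0.001, -0.004, -1.0]] [-0.2  0.3 -0.2] 0.042559295196178404 0.0
shift [-0.6  2.7 56.9] turn [-0.21  0.07 -0.17] rows 1.365526735123683 0.03899973049905264
```

Request:
send_rows --steps '[{"wx": 0,"wy": 0,"x": -1,"y": 2,"z": 30,"wz": 0,"claw": 0.5},{"wx": 0,"wy": 0,"x": -1,"y": 2,"z": 50,"wz": 0,"claw": 0.5},{"wx": 0,"wy": 0,"x": -1,"y": 2,"z": 57,"wz": 0,"claw": 0.5},{"wx": 0,"wy": 0,"x": -1,"y": 2,"z": 57,"wz": 0,"claw": 0.5},{"wx": 0,"wy": 0,"x": -1,"y": 2,"z": 57,"wz": 0,"claw": 1},{"wx": 0,"wy": 0,"x": -1,"y": 2,"z": 57,"wz": 0,"claw": 1},{"wx": 0,"wy": 0,"x": -1,"y": 2,"z": 57,"wz": 0,"claw": 1},{"wx": 0,"wy": 0,"x": -1,"y": 2,"z": 57,"wz": 0,"claw": 1}]'

```text
t: 24.3
eef_pos: [0.5702, -0.2399, 0.118]
tcp_rot: [0.867, 0.499, 0.0, -0.001]
contact_force: [-12.7, 7.9, 18.7]
gripper_width: 0.0111
grasp_force: 40.2
```

Request:
send_rows --steps '[{"wx": 0,"wy": 0,"x": 0,"y": 0,"z": 0,"wz": 0,"claw": 1},{"wx": 0,"wy": 0,"x": 0,"y": 0,"z": 0,"wz": -6,"claw": 1},{"wx": 0,"wy": 0,"x": 0,"y": 0,"z": 0,"wz": -13,"claw": 1},{"wx": 0,"wy": 0,"x": 0,"y": 0,"z": 0,"wz": -13,"claw": 1},{"wx": 0,"wy": 0,"x": 0,"y": 0,"z": 0,"wz": -13,"claw": 1},{"wx": 0,"wy": 0,"x": 0,"y": 0,"z": 0,"wz": -13,"claw": 0.5},{"wx": 0,"wy": 0,"x": 0,"y": 0,"z": 0,"wz": -13,"claw": 0.5},{"wx": 0,"wy": 0,"x": 0,"y": 0,"z": 0,"wz": -13,"claw": 0.5}]'

```text
t: 24.97
eef_pos: [0.5716, -0.2407, 0.1174]
tcp_rot: [0.805, 0.594, 0.0, 0.001]
contact_force: [0.6, 0.2, -0.1]
gripper_width: 0.0429
grasp_force: 0.0
```

Request:
send_rows --steps '[{"wx": 0,"wy": 0,"x": 0,"y": 0,"z": -40,"wz": 0,"claw": 0.5},{"wx": 0,"wy": 0,"x": 0,"y": 0,"z": -80,"wz": 0,"claw": 0.5},{"wx": 0,"wy": 0,"x": 0,"y": 0,"z": -110,"wz": 7,"claw": 1},{"wx": 0,"wy": 0,"x": 35,"y": -8,"z": -120,"wz": 13,"claw": 1},{"wx": 0,"wy": 0,"x": 70,"y": -16,"z": -120,"wz": 13,"claw": 1},{"wx": 0,"wy": 0,"x": 88,"y": -20,"z": -120,"wz": 13,"claw": 1},{"wx": 0,"wy": 0,"x": 88,"y": -20,"z": -120,"wz": 13,"claw": 1},{"wx": 0,"wy": 0,"x": 88,"y": -20,"z": -120,"wz": 13,"claw": 1}]'

```text
t: 25.63
eef_pos: [0.5785, -0.1491, 0.2369]
tcp_rot: [0.866, 0.5, 0.0, 0.0]
contact_force: [-0.1, -0.5, 0.7]
gripper_width: 0.0002
grasp_force: 0.0
```

Request:
send_rows --steps '[{"wx": 0,"wy": 0,"x": 0,"y": 0,"z": 0,"wz": 0,"claw": 1},{"wx": 0,"wy": 0,"x": 0,"y": 0,"z": 0,"wz": 0,"claw": 1},{"wx": 0,"wy": 0,"x": 0,"y": 0,"z": 0,"wz": 0,"claw": 1},{"wx": 0,"wy": 0,"x": 0,"y": 0,"z": 0,"wz": 0,"claw": 1},{"wx": 0,"wy": 0,"x": 0,"y": 0,"z": 0,"wz": 0,"claw": 1},{"wx": 0,"wy": 0,"x": 0,"y": 0,"z": 0,"wz": 0,"claw": 1},{"wx": 0,"wy": 0,"x": 0,"y": 0,"z": 0,"wz": 0,"claw": 1},{"wx": 0,"wy": 0,"x": 0,"y": 0,"z": 0,"wz": 0,"claw": 1}]'

```text
t: 26.3
eef_pos: [0.5779, -0.1506, 0.2365]
tcp_rot: [0.867, 0.499, -0.0, 0.0]
contact_force: [0.7, 0.3, 0.3]
gripper_width: 0.0003
grasp_force: 0.0
```

```bash
python3 - <<'E'
from h import *
P();c=snap('wrist','w13.png');fine(c);go([.5928,-.0574,.17],172.8)
E
```

```text
26.3 [ 0.5779 -0.1506  0.2365] [[0.502, 0.865, -0.0], [0.865, -0.502, -0.0], [-0.0, -0.0, -1.0]] [0.7 0.3 0.3] 0.00032925850827479386 0.0
-16:85/160 -15.5:85/160 -15:85/160 -14.5:85/160 -14:85/160 -13.5:84/161 -13:85/160 -12.5:85/160 -12:85/160 -11.5:89/155 -11:99/138 -10.5:107/111 -10:93/79 -9.5:74/77 -9:80/113 -8.5:84/147 -8:84/159 -7.5:84/161 -7:85/160 -6.5:90/153 -6:102/140 -5.5:117/124 -5:127/121 -4.5:127/121 -4:128/123 -3.5:127/125 -3:128/126 -2.5:126/127 -2:125/128 -1.5:124/128 -1:122/129 -0.5:121/129 0:122/129 0.5:123/130 1:122/129 1.5:123/129 2:123/130 2.5:122/130 3:122/129 3.5:122/129 4:121/130 4.5:120/130 5:122/130 5.5:123/129 6:123/128 6.5:124/128 7:126/126 7.5:127/125 8:128/124 8.5:127/123 9:122/124 9.5:112/131 10:106/134 10.5:113/129 11:119/119 11.5:118/108 12:100/80 12.5:74/68 13:81/104 13.5:86/145 14:85/159 14.5:84/162 15:85/162 15.5:86/162 16:86/162 16.5:86/162 17:86/162 17.5:86/162
shift [ 88.  -33.9  66.5] turn [1.000e-02 1.000e-02 6.705e+01] rows 2.7683992486074884 9.365114927837817
```

Request:
send_rows --steps '[{"wx": 0,"wy": 0,"x": 40,"y": -15,"z": 0,"wz": 67,"claw": 1},{"wx": 0,"wy": 0,"x": 80,"y": -30,"z": 0,"wz": 67,"claw": 1},{"wx": 0,"wy": 0,"x": 88,"y": -34,"z": 0,"wz": 67,"claw": 1},{"wx": 0,"wy": 0,"x": 88,"y": -34,"z": 0,"wz": 67,"claw": 1},{"wx": 0,"wy": 0,"x": 88,"y": -34,"z": 20,"wz": 67,"claw": 1},{"wx": 0,"wy": 0,"x": 88,"y": -34,"z": 40,"wz": 67,"claw": 1},{"wx": 0,"wy": 0,"x": 88,"y": -34,"z": 60,"wz": 67,"claw": 1},{"wx": 0,"wy": 0,"x": 88,"y": -34,"z": 66,"wz": 67,"claw": 1}]'

```text
t: 27.02
eef_pos: [0.5917, -0.0569, 0.1681]
tcp_rot: [1.0, 0.021, -0.001, 0.0]
contact_force: [-0.1, 0.4, -1.1]
gripper_width: -0.0002
grasp_force: 0.0
```

```bash
python3 - <<'E'
from h import *
P();go([.5928,-.0574,.152],172.8)
E
```

```text
27.0167 [ 0.5917 -0.0569  0.1681] [[0.999, 0.041, -0.002], [0.041, -0.999, -0.0], [-0.002, 0.0, -1.0]] [-0.1  0.4 -1.1] -0.00021669817192142862 0.0
shift [ 1.1  0.6 16.1] turn [0.02 0.14 9.56] rows 0.38770208908828546 1.3349626942169868
```

Request:
send_rows --steps '[{"wx": 0,"wy": 0,"x": 1,"y": 0.5,"z": 8,"wz": 5,"claw": 1},{"wx": 0,"wy": 0,"x": 1,"y": 0.5,"z": 15,"wz": 9.5,"claw": 1},{"wx": 0,"wy": 0,"x": 1,"y": 0.5,"z": 17,"wz": 9.5,"claw": 1},{"wx": 0,"wy": 0,"x": 1,"y": 0.5,"z": 17,"wz": 9.5,"claw": 1}]'

```text
t: 27.35
eef_pos: [0.5935, -0.0578, 0.153]
tcp_rot: [0.998, -0.058, -0.001, 0.0]
contact_force: [-0.7, -0.1, -0.8]
gripper_width: -0.0
grasp_force: 0.0
```

Request:
send_rows --steps '[{"wx": 0,"wy": 0,"x": 0,"y": 0,"z": 2,"wz": 0,"claw": 1},{"wx": 0,"wy": 0,"x": 0,"y": 0,"z": 2,"wz": 0,"claw": 1}]'

```text
t: 27.52
eef_pos: [0.5939, -0.0578, 0.1518]
tcp_rot: [0.998, -0.058, 0.0, -0.0]
contact_force: [0.1, 0.0, -0.0]
gripper_width: 0.0001
grasp_force: 0.0
```

Request:
send_rows --steps '[{"wx": 0,"wy": 0,"x": 0,"y": 0,"z": 1,"wz": 0,"claw": 1},{"wx": 0,"wy": 0,"x": 0,"y": 0,"z": 1,"wz": 0,"claw": 1}]'

```text
t: 27.68
eef_pos: [0.5938, -0.0578, 0.1508]
tcp_rot: [0.998, -0.059, 0.0, -0.0]
contact_force: [-0.4, 0.7, -0.2]
gripper_width: -0.0001
grasp_force: 0.0
```

Request:
send_rows --steps '[{"wx": 0,"wy": 0,"x": 0,"y": 0,"z": 1,"wz": 0,"claw": 1},{"wx": 0,"wy": 0,"x": 0,"y": 0,"z": 1,"wz": 0,"claw": 1}]'

```text
t: 27.85
eef_pos: [0.5937, -0.0578, 0.1496]
tcp_rot: [0.998, -0.059, 0.0, -0.0]
contact_force: [0.1, 0.4, 0.6]
gripper_width: 0.0003
grasp_force: 0.0
```

Request:
send_rows --steps '[{"wx": 0,"wy": 0,"x": -1,"y": 0,"z": 1.2,"wz": 0,"claw": 1},{"wx": 0,"wy": 0,"x": -1,"y": 0,"z": 1.2,"wz": 0,"claw": 1}]'

```text
t: 28.02
eef_pos: [0.5925, -0.0577, 0.1482]
tcp_rot: [0.998, -0.059, -0.0, 0.0]
contact_force: [-0.4, 0.5, -0.2]
gripper_width: -0.0001
grasp_force: 0.0
```

Request:
send_rows --steps '[{"wx": 0,"wy": 0,"x": 0,"y": 0,"z": 1,"wz": 0,"claw": 1},{"wx": 0,"wy": 0,"x": 0,"y": 0,"z": 1,"wz": 0,"claw": 1}]'

```text
t: 28.18
eef_pos: [0.5928, -0.0577, 0.1473]
tcp_rot: [0.998, -0.059, 0.0, 0.0]
contact_force: [-0.2, 0.8, 1.6]
gripper_width: 0.0
grasp_force: 0.8
```

Request:
send_rows --steps '[{"wx": 0,"wy": 0,"x": 0,"y": 0,"z": 0.8,"wz": 0,"claw": 1},{"wx": 0,"wy": 0,"x": 0,"y": 0,"z": 0.8,"wz": 0,"claw": 1}]'

```text
t: 28.35
eef_pos: [0.5932, -0.0578, 0.1469]
tcp_rot: [0.998, -0.059, 0.0, 0.0]
contact_force: [-0.8, 0.9, 7.8]
gripper_width: -0.0001
grasp_force: 3.6
```

Request:
send_rows --steps '[{"wx": 0,"wy": 0,"x": 0,"y": 0,"z": 0.7,"wz": 0,"claw": 1},{"wx": 0,"wy": 0,"x": 0,"y": 0,"z": 0.7,"wz": 0,"claw": 1},{"wx": 0,"wy": 0,"x": 0,"y": 0,"z": 0.7,"wz": 0,"claw": 1},{"wx": 0,"wy": 0,"x": 0,"y": 0,"z": 0.7,"wz": 0,"claw": 1}]'

```text
t: 28.68
eef_pos: [0.5935, -0.0579, 0.1467]
tcp_rot: [0.998, -0.059, 0.001, -0.0]
contact_force: [-0.4, 1.0, 12.3]
gripper_width: 0.0002
grasp_force: 6.3
```

Request:
send_rows --steps '[{"wx": 0,"wy": 0,"x": 0,"y": 0,"z": 0,"wz": 0,"claw": 1},{"wx": 0,"wy": 0,"x": 0,"y": 0,"z": 0,"wz": 0,"claw": 1},{"wx": 0,"wy": 0,"x": 0,"y": 0,"z": 0,"wz": 0,"claw": 1},{"wx": 0,"wy": 0,"x": 0,"y": 0,"z": 0,"wz": 0,"claw": 1},{"wx": 0,"wy": 0,"x": 0,"y": 0,"z": 0,"wz": 0,"claw": 1},{"wx": 0,"wy": 0,"x": 0,"y": 0,"z": 0,"wz": 0,"claw": 1},{"wx": 0,"wy": 0,"x": 0,"y": 0,"z": 0,"wz": 0,"claw": 1},{"wx": 0,"wy": 0,"x": 0,"y": 0,"z": 0,"wz": 0,"claw": 1}]'

```text
t: 29.35
eef_pos: [0.5935, -0.0579, 0.1467]
tcp_rot: [0.998, -0.059, 0.001, -0.0]
contact_force: [-1.0, 0.9, 12.6]
gripper_width: -0.0003
grasp_force: 6.3
```

```bash
python3 - <<'E'
from h import *
P()
E
```

```text
29.35 [ 0.5935 -0.0579  0.1467] [[0.993, -0.119, 0.002], [-0.119, -0.993, -0.0], [0.002, -0.0, -1.0]] [-1.   0.9 12.6] -0.0002687175110199346 6.337788412347436
```

Steady at 12.6 N on the level, which puts about 16.5 N on the spindle. Handing in.

```bash
python3 - <<'E'
from h import *
print(close_job())
E
```

```text
the job is handed in; nothing more can be done
None
```

I handed the job in after about 29 s: the spindle lies in both vee rests and the arm presses the level onto it with a steady 12.6 N. The bubble was about 0.4 mm off centre at my last look, just before pressing; I did not measure it again under load, and the hand-in gave no verdict.

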